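# Load tube racks through the check gate of an analyser and start it

## Robot

A 7-joint arm with a two-finger parallel gripper is mounted at the origin on the work surface. World frame = base frame: x ahead of the robot, y to its left, z up, the work surface at z = 0. Lengths are in mm, angles in rad, forces in N, time in s.
With the tool pointing down it reaches from about 400 to 875 mm from the base axis. Payload 4.4 kg.
Tool frame: the origin (TCP) lies midway between the tips of the shut fingers; the grasp point (between the pads) lies 19 mm behind it; z points along the fingers, y is the line along which they close (so a half turn about z gives the same grasp; the last joint's range is limited). The gripper opens to 85 mm and grips with 20 to 120 N. Pads are 22 mm wide; open, the fingers measure 114 mm over their backs; the gripper's body (76 mm by 85 mm) begins 54 mm behind the grasp point. The pads swing forward as they close: fully open they stand 13 mm farther back than shut.
Start: joints at [-1.273, 0.628, 0.038, 1.517, -0.027, 0.996, -0.02], TCP at [231.266, 607.482, 231.313] pointing down, gripper open.
Joint ranges: [-3.06, 3.06], [-0.37, 2.12], [-1.25, 1.32], [0.18, 2.47], [-1.1, 4.24], [0.23, 1.98], [-2.94, 2.94]. Speed limits (rad/s): [2.57, 2.57, 3.14, 3.14, 3.14, 3.14, 3.14].

## Interface

Orientations are given as [roll, pitch, yaw] about the fixed x, y, z axes, in that order (R = Rz(yaw) Ry(pitch) Rx(roll)).
In Python, from cell import readout, optics, order gives the robot as it stands.
- The arm moves only by the shell command python3 -m jog 'ROWS'. ROWS is a JSON object of lists of equal length, an entry for each row: "claw": the opening, from 0 (shut) to 1 (fully open); "xyz": the shift along the tool's x, y, z each as a share of 0.1 m, from -1 to 1, a list of three; "twist": the turn, a rotation vector about the tool's x, y, z each as a share of 180 degrees, from -1 to 1, a list of three. A call has 1 to 12 rows; each row shifts and turns the commanded pose from where the row before left it, along the tool's axes as they then stand; what a row does not reach is not made up. A row lasts 1/8 s, in which the tool goes at most 62.5 mm and 10.7 degrees, less where a joint would pass 70% of its speed; a pose out of reach is approached as far as the arm can. A call with a number of a shift or a turn outside -1 to 1 is refused whole. A call with a gripper value outside its range is refused whole. The fingers move at their own pace and stop on an object; the grip force is fixed at half the most. Time passes only in rows, so rows that do not move let the fingers close. It gives the time, the measured TCP pose, the force, the opening and the grip force at its end, in the units of the state.
- readout.read_state(): the state, without advancing time (a new reading comes with each control period).
- optics.get_image(name): name is "side" or "top" or "wrist"; returns a dict with "color" (480x640x3 uint8, red, green, blue), "fovy" (degrees; the focal length in pixels is half the picture's height over the tangent of half this angle, whatever the lens; pixels are square), "cx", "cy" (the principal point, pixels), "k1" (the pictures are not rectified: a ray, as slopes to the right and down, at radius r is drawn at 1 + k1 r^2 times it, then the intrinsics apply), "view" (4x4, takes a point from world to camera coordinates). Camera axes: x right, y up, looking along -z (the intrinsics and any distortion apply to the point x, -y, -z); pixel columns grow to the right and rows downward; lengths in mm; the calibration is good to about 2 mm. A picture is of the moment at which its call begins. There is no depth.
- order.finish_job(): hands the job in; it is judged then, once.
Trained networks look in the newest picture that a camera, given by its name, has taken for a name from the list of things; names that differ only in an ending like _2 or _b are one class to them, and where a whole thing is asked for, a point or a joint stands for the part that bears it (a point fixed in the world has none). Each returns a list of dicts, best first, with "score" (0 to 1); they miss things now and then, are a little off and sometimes report something else, mostly with a low value. They report only what shows in the picture. A call takes as long as a camera call.
- optics.boxes_of(camera, label): "rect" ([left, top, width, height] in pixels, round what is visible of it).
The state is a dict: "clock": time; "qpos": joint angles; "qd": joint speeds; "tau": joint torques, N m; "eef_pos": TCP position; "tool_rot": TCP orientation; "force": force on the tool from outside, world axes, zero at the start; "torque": the same for the moment, N m; "width": finger opening in mm; "gripper_force": force on a finger pad.
Only numpy, scipy, OpenCV 4.12 (cv2) and the standard library are available. Lean on these libraries where they do the work, as an engineer would, in place of code of your own. Each camera call takes 0.05 s, during which the arm holds its last target. There are 200 camera calls.

## Task

Clear the empty rack out of the analyser's loading lane and stand it in the steel tray, then load the analyser: the control rack (three squat vials) first, then every sample rack (five slim tubes), each set in the lane and pushed through the spring gate until the gate swings fully shut behind it. When all are in, turn the start switch clockwise to its stop, keep it there for about a second and let it spring back; leave all racks upright and the gate shut, and do not shift the jar, the beaker or the dishes standing about.

Things in the scene. Friction and masses are not known exactly. Their poses are not given: they have to be found in the camera images.
- analyser: Fixed bench analyser with a straight rack track. Origin: on the bench, mid-width of the lane, under the gate. Racks travel along its -y (robot's right); x is across the lane, z up. Lane 44 mm wide, floor 10 mm above the bench. Gate posts (10 mm thick, 68 mm high) stand beside the lane at x = +-0.031, y = 0. White housing from y = -0.54 on, 0.40 x 0.36 m, 0.36 m high.
- load (a point): Middle of the loading place on the lane's floor (10 mm above the bench), 75 mm before the gate; axes as the analyser's. A rack stands here with its long axis along the lane (y). The loading part runs 145 mm back from the gate, open above and at its outer (+y) end; its guides, 4 mm thick, rise only 30 mm above the bench.
- tunnel (a point): Middle of the tunnel's mouth at floor height (10 mm above the bench), 85 mm past the gate; axes as the analyser's. From gate to mouth the lane is open above, with 30 mm high guides. The tunnel is 455 mm long, clear walls, fixed clear roof (underside 88 mm, top 95 mm above the bench), so racks enter only by the gate. Racks inside are shoved along by the next one.
- gate (a joint): Swing gate (rad): steel leaf 40 mm long, 13 to 55 mm above the bench, hinged at analyser x = +0.0215, y = 0. 0 = shut, up to 1.5 swung inward (-y); never outward. A light spring (under 2 N at the tip) shuts it once the rack's rear end is 42 mm past the gate (rack centre at analyser y below -0.087) and the fingers are gone. A rack nearer than that behind the shut gate blocks it.
- switch (a joint): Start switch (rad): 0 = rest, grows to 1.2 = stop, clockwise seen from above. A spring (0.03 Nm at rest, 0.13 Nm at the stop) turns it back when let go.
- switch_grip (a point): Grip point of the start switch, on its upright axis, 80 mm above the bench (does not turn). The grip is a black bar 46 mm long, 14 mm thick, 57 to 87 mm above the bench; at rest along the analyser's x. It stands on a white console block 80 (x) x 110 (y) x 45 mm high, on the robot's side of the track.
- control_rack: The control rack: grey block 90 mm (its x) x 34 mm (its y) x 50 mm tall like the sample racks, but with three squat vials, white caps 25 mm wide, up to 64 mm above its underside; about 0.2 kg. Origin: centre of the underside, z up; ends alike. Stands on the bench left of the track among the sample racks.
- rack1: Sample rack: grey block 90 mm long (its x) x 34 mm wide (its y) x 50 mm tall with a row of five slim tubes, white caps 15 mm wide up to 72 mm above its underside; about 0.2 kg. Origin: centre of the underside, z up; ends alike. Stands on the bench left of the track; two to four of the four are present (None from the start = absent).
- rack2: Sample rack: grey block 90 mm long (its x) x 34 mm wide (its y) x 50 mm tall with a row of five slim tubes, white caps 15 mm wide up to 72 mm above its underside; about 0.2 kg. Origin: centre of the underside, z up; ends alike. Stands on the bench left of the track; two to four of the four are present (None from the start = absent).
- rack3: Sample rack: grey block 90 mm long (its x) x 34 mm wide (its y) x 50 mm tall with a row of five slim tubes, white caps 15 mm wide up to 72 mm above its underside; about 0.2 kg. Origin: centre of the underside, z up; ends alike. Stands on the bench left of the track; two to four of the four are present (None from the start = absent).
- rack4: Sample rack: grey block 90 mm long (its x) x 34 mm wide (its y) x 50 mm tall with a row of five slim tubes, white caps 15 mm wide up to 72 mm above its underside; about 0.2 kg. Origin: centre of the underside, z up; ends alike. Stands on the bench left of the track; two to four of the four are present (None from the start = absent).
- empty_rack: The empty rack: grey block 90 mm (its x) x 34 mm (its y) x 50 mm tall with five open holes in its top, no tubes; about 0.12 kg. Origin: centre of the underside, z up. Stands in the loading part of the lane at the start.
- tray: Fixed open steel tray for empty racks beyond the track, outside 100 mm (x) x 130 mm (y) x 22 mm high, walls and floor 4 mm thick. Origin: centre of the underside; a rack stands in it with its long axis along y.
- vial: Bystander: small jar, 36 mm wide, 58 mm high, among the racks. Origin at the centre of the underside.
- beaker: Bystander: glass beaker, 72 mm wide, 90 mm high, on the robot's left. Origin at the centre of the underside.
- dishes: Bystander: two stacked culture dishes, 90 mm wide, 29 mm high, close in front of the robot. Origin at the centre of the underside.

How it is judged (in metres and radians):
On the way, in this order (a step that is already met when the one before it is completed fails the run):
1. the control rack is through the gate, ahead of any sample rack, and the gate is shut behind it (y of control_rack in the frame of analyser below -0.075 m and x of control_rack in the frame of analyser between -0.02 and 0.02 m and z of control_rack in the frame of analyser below 0.02 m and angle between control_rack's own z axis and vertical below 0.15 rad and value of joint gate below 0.12 rad and y of each of rack1, rack2, rack3, rack4 in the frame of analyser above -0.02 m), for 0.2 s.
2. every sample rack is through the gate and the gate is shut (y of each of rack1, rack2, rack3, rack4 in the frame of analyser below -0.075 m and x of rack1 in the frame of analyser between -0.02 and 0.02 m and z of each of rack1, rack2, rack3, rack4 in the frame of analyser below 0.02 m and angle between each of rack1, rack2, rack3, rack4's own z axis and vertical below 0.15 rad and x of rack2 in the frame of analyser between -0.02 and 0.02 m and x of rack3 in the frame of analyser between -0.02 and 0.02 m and x of rack4 in the frame of analyser between -0.02 and 0.02 m and value of joint gate below 0.12 rad), for 0.2 s.
3. the start switch is held at its stop (value of joint switch above 1.08 rad and value of joint gate below 0.12 rad), for 0.4 s.
At the end, for the whole second after the job is handed in: Control rack and all sample racks stand upright (within 0.15 rad) and at rest in the queue with their centres more than 75 mm past the gate, the gate is shut (below 0.12 rad), the start switch has sprung back (below 0.1 rad), and the empty rack stands upright on the floor of the tray (all of step 2 and y of control_rack in the frame of analyser below -0.075 m and x of control_rack in the frame of analyser between -0.02 and 0.02 m and z of control_rack in the frame of analyser below 0.02 m and angle between each of control_rack, empty_rack's own z axis and vertical below 0.15 rad and value of joint switch below 0.1 rad and x of empty_rack in the frame of tray between -0.032 and 0.032 m and y of empty_rack in the frame of tray between -0.04 and 0.04 m and z of empty_rack in the frame of tray below 0.012 m and linear speed of each of empty_rack, control_rack, rack1, rack2, rack3, rack4 below 0.02 m/s); the robot touches nothing.
It fails at once if the jar, the beaker or the stack of dishes is moved more than 40 mm or tipped (distance of any of vial, beaker, dishes from where it was at the start of the episode above 0.04 m or angle between any of vial, beaker's own z axis and vertical above 0.5 rad).
Of rack1, rack2, rack3, rack4 only 2 to 4 are there at a start; the rules pass over those that are not, and their reading is None.
At some moment in a run one of control_rack, rack1, rack2, rack3, rack4 may be knocked a few centimetres aside while the robot is not near it.
It also fails if it takes over 210 s, if anything falls off the work surface, if the arm or the gripper's body presses on something with over 40 N, if the wrist force passes 120 N, or if a joint passes its speed limit or range.

## Working session

There is one attempt and no reset: what is moved stays moved. The work goes in short steps, Python scripts to look and compute and a shell command to move; the robot and the scene stay as the last step left them, time stands still between calls to the robot, and variables do not carry over. Pictures are saved under pics/ and viewed, at most 14 in all, crops included, and the job is handed in when it is done.

```bash
ls; mkdir -p pics; python3 - <<'E'
from cell import readout, optics
import cv2
s=readout.read_state(); print({k:s[k] for k in('clock','eef_pos','tool_rot','width','force')})
for n in('top','side'):
    i=optics.get_image(n); cv2.imwrite(f'pics/{n}0.png',i['color'][:,:,::-1]); print(n,i['fovy'],i['cx'],i['cy'],i['k1'],i['view'])
    for l in('control_rack','rack1','empty_rack','tray','vial','switch','gate','analyser','beaker','dishes'):
        print(l,[(d['rect'],round(d['score'],2)) for d in optics.boxes_of(n,l)])
E
```

```text
pics
{'clock': 0.0, 'eef_pos': array([231.01977327, 606.89693113, 230.38157317]), 'tool_rot': array([-3.13970742e+00,  2.92437281e-05,  2.77783373e+00]), 'width': 85.35891102460691, 'force': array([ 0.13919754, -0.35124648,  0.10532121])}
top 51.88492394992093 318.8260564935661 235.2831240667642 -0.10092541788763695 [[ 6.08403718e-04 -9.99976782e-01  6.78707085e-03  9.10780946e+01]
 [ 9.98601387e-01  9.66349787e-04  5.28614718e-02 -5.03303473e+02]
 [-5.28668032e-02  6.74541725e-03  9.98578790e-01 -9.27661044e+02]
 [ 0.00000000e+00  0.00000000e+00  0.00000000e+00  1.00000000e+00]]
control_rack [([270.5, 142.8, 27.0, 54.0], 0.61)]
rack1 [([143.1, 189.8, 28.3, 55.5], 0.85), ([200.8, 151.5, 28.1, 50.6], 0.62), ([471.2, 259.7, 18.6, 25.4], 0.62), ([204.8, 244.6, 25.2, 49.6], 0.57), ([268.9, 241.9, 23.6, 48.6], 0.57)]
empty_rack [([354.0, 200.4, 55.2, 23.9], 0.91)]
tray [([343.5, 127.0, 72.1, 57.0], 0.63)]
vial [([237.0, 208.6, 16.3, 19.7], 0.62)]
switch [([469.5, 258.1, 18.3, 24.5], 0.59), ([142.6, 190.7, 26.9, 54.3], 0.58)]
gate [([413.5, 204.0, 8.4, 23.3], 0.65)]
analyser [([326.5, 191.
[... 645 characters left out ...]
48.7, 56.1], 0.87), ([210.3, 217.5, 52.4, 51.3], 0.78), ([219.3, 173.4, 44.9, 45.6], 0.73), ([278.4, 178.8, 43.2, 39.6], 0.64), ([340.2, 263.4, 299.8, 214.9], 0.31)]
empty_rack [([365.2, 270.8, 49.6, 55.3], 0.79), ([219.1, 171.5, 45.7, 47.7], 0.62), ([413.1, 307.4, 22.8, 27.0], 0.15)]
tray [([386.9, 244.0, 86.5, 67.9], 0.96), ([340.4, 264.5, 298.2, 215.5], 0.48)]
vial [([285.6, 215.2, 15.1, 33.9], 0.64)]
switch [([430.4, 380.6, 26.4, 41.8], 0.95)]
gate [([411.9, 305.6, 21.4, 29.5], 0.7), ([429.8, 382.3, 26.8, 38.7], 0.52)]
analyser [([276.7, 179.4, 47.2, 38.0], 0.74), ([336.2, 264.4, 302.7, 215.6], 0.57)]
beaker [([143.5, 191.7, 34.8, 54.0], 0.93)]
dishes [([265.2, 304.6, 50.8, 52.9], 0.93)]
```

```bash
python3 - <<'E'
import cv2
i=cv2.imread('pics/top0.png'); cv2.imwrite('pics/top0c.png',cv2.resize(i[110:350,100:500],None,fx=2,fy=2,interpolation=cv2.INTER_CUBIC))
E
```

```text
(no output)
```

View pics/top0c.png

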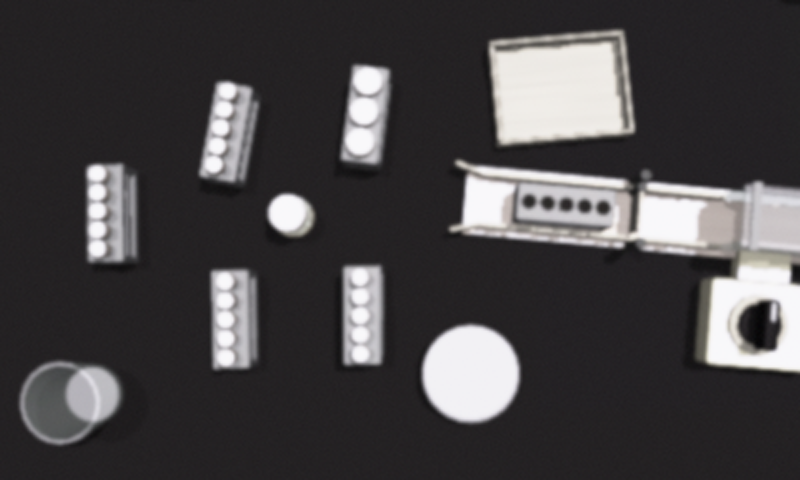

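View pics/side0.png

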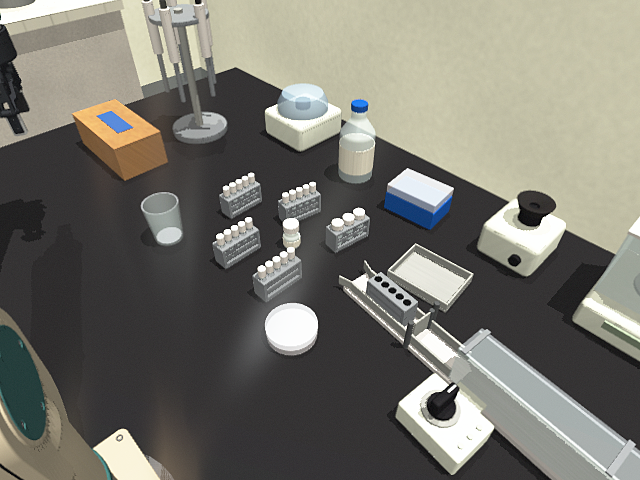

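The overhead crop shows four sample racks at about (112,213), (228,133), (233,320) and (362,315). The control rack is at (365,117), the jar at (290,215) and the dishes at (470,373). The empty rack is in the lane at (565,203), the tray at (562,88), the gate near (635,215) and the switch near (765,325). Next I'll measure these precisely.

```bash
cat > h.py <<'E'
import numpy as np, cv2
from cell import readout, optics
def f(i): return 240/np.tan(np.radians(i['fovy'])/2)
def px2w(i,u,v,z):
    """pixel -> world xy(z) at height z"""
    F=f(i); d=np.array([(u-i['cx'])/F,(v-i['cy'])/F]); s=d.copy()
    for _ in range(20): s=d/(1+i['k1']*(s@s))
    V=np.array(i['view']); R=V[:3,:3]; t=V[:3,3]
    ray=R.T@np.array([s[0],-s[1],-1.]); c=-R.T@t
    return c+ray*(z-c[2])/ray[2]
def w2px(i,p):
    V=np.array(i['view']); q=V[:3,:3]@np.asarray(p,float)+V[:3,3]
    s=np.array([q[0],-q[1]])/-q[2]; s=s*(1+i['k1']*(s@s)); return s*f(i)+[i['cx'],i['cy']]
def caps(i,thr=235):
    """bright blobs: row of caps -> list of (centre px, rect)"""
    g=i['color'].min(2); m=(g>thr).astype(np.uint8)
    n,l,st,c=cv2.connectedComponentsWithStats(m)
    return [(c[k],st[k]) for k in range(1,n) if 20<st[k][4]<4000]
E
python3 - <<'E'
from h import *
i=optics.get_image('top'); np.save('top.npy',i,allow_pickle=True)
g=i['color'].min(2)
print(g[230,150],g[230,155], [int(x) for x in g[205,140:175]])
for c,s in caps(i,225):
    w=px2w(i,*c,72); print(c.round(1),s[:5],w[:2].round(1))
im=cv2.cvtColor(i['color'],cv2.COLOR_RGB2BGR)
cv2.imwrite('pics/lane.png',cv2.resize(im[115:305,320:510],None,fx=3.15,fy=3.15,interpolation=cv2.INTER_CUBIC))
E
```

```text
195 160 [33, 36, 53, 111, 189, 235, 245, 247, 248, 247, 247, 239, 206, 148, 131, 149, 166, 178, 185, 185, 166, 131, 116, 117, 119, 140, 146, 118, 75, 43, 31, 29, 29, 29, 32]
[108.1  17.5] [ 92   8  25  29 329] [915.1 493.6]
[50.4 13.2] [47 11  8  6 26] [930.  611.6]
[422.3  52.1] [ 393   13   60   61 1757] [ 841.8 -100.6]
[83.5 75.1] [ 42  51  72  34 702] [801.4 534.8]
[552.1  94. ] [506  83  85  18 755] [ 767.  -347.3]
[378.8 155.8] [ 350  133   60   46 2326] [644.5 -16.7]
[283.6 149.9] [277 144  14  13 135] [654.7 155.6]
[213. 155.] [210 152   7   7  41] [645.7 283.9]
[281.6 164.9] [275 159  14  13 135] [627.3 159.1]
[211.4 164. ] [208 161   8   7  45] [629.1 286.4]
[209.7 173.2] [206 170   8   7  43] [612.4 289.3]
[279.7 180. ] [273 174  14  13 134] [599.7 162.4]
[208.  182.4] [205 179   7   8  43] [595.5 292. ]
[206.3 191.7] [203 188   8   8  45] [578.6 294.9]
[147.9 196.5] [145 194   7   6  37] [570.3 402. ]
[374.6 198.1] [339 194  72   9 168] [567.3  -8.5]
[342.3 210.9] [332 199  25  24 418] [544.   49.9]
[148.  205.7] [145 202   7   8  42] [553.5 401.4]
[443.8 204.5] [425 202 
[... 244 characters left out ...]
 [145 231   7   7  40] [502.5 400.2]
[484.6 269.4] [ 454  243   58   52 1779] [ 438.6 -207.6]
[279.4 247.9] [276 245   8   8  48] [477.5 162.2]
[211.8 250.1] [208 247   8   8  47] [473.3 283.5]
[279.6 257.7] [276 255   8   7  46] [460.  161.8]
[211.9 259.8] [209 257   7   7  42] [456.  283.1]
[279.6 267.4] [276 264   8   8  48] [442.7 161.7]
[212.  269.2] [209 266   7   8  44] [439.2 282.8]
[279.7 276.9] [276 274   8   7  45] [425.9 161.5]
[334.9 296.2] [ 313  274   45   45 1623] [391.7  63.2]
[212.3 278.9] [209 276   8   7  45] [422.  282.1]
[279.9 286.3] [277 283   7   8  43] [409.2 161. ]
[212.3 288.3] [209 285   8   7  45] [405.2 281.9]
[619.2 342.4] [599 334  41  18 370] [ 301.2 -466.9]
```

View pics/lane.png

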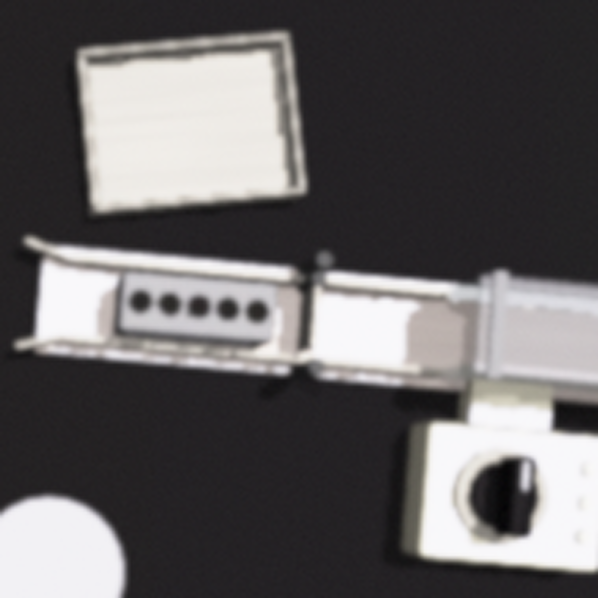

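The enlarged crop shows:
- **Tray rim:** corners at (80,47), (290,33), (305,192) and (93,212).
- **Lane guides:** the far rim runs from (60,255) to (460,291), the near rim from (40,345) to (295,362).
- **Gate:** the leaf is near x=308 and the far post top is at (325,260).
- **Switch:** the bar top is at (525,495).

```bash
cat >> h.py <<'E'
def racks(i,cap_h={'s':72,'c':64}):
    """cluster caps into racks: list of (kind,x,y,axis angle)"""
    C=[]
    for c,s in caps(i,225):
        if 25<s[4]<170 and max(s[2],s[3])<17 and s[2]/s[3]<1.5 and s[3]/s[2]<1.5: C.append((c,'c' if s[4]>90 else 's'))
    out=[];used=set()
    P=[px2w(i,*c,cap_h[k])[:2] for c,k in C]
    for a in range(len(C)):
        if a in used: continue
        g=[a]; used.add(a); grow=True
        while grow:
            grow=False
            for b in range(len(C)):
                if b not in used and C[b][1]==C[a][1] and min(np.linalg.norm(P[b]-P[q]) for q in g)<(34 if C[a][1]=='c' else 22): g.append(b);used.add(b);grow=True
        Q=np.array([P[q] for q in g])
        if len(g)<3: continue
        m=Q.mean(0); v=np.linalg.svd(Q-m)[2][0]; out.append((C[a][1],len(g),m.round(1),round(float(np.arctan(v[1]/v[0])),3)))
    return out
def plan(x,y,z,yaw):
    """shares: twist first (tool z), then shift in the turned tool frame"""
    s=readout.read_state(); p=np.array(s['eef_pos']); r=s['tool_rot']
    d=(yaw-r[2]+np.pi)%(2*np.pi)-np.pi
    t=np.array([x,y,z])-p; c,sn=np.cos(yaw),np.sin(yaw)
    print('clk %.1f'%s['clock'],'at',p.round(1),np.round(r,3),'w %.0f'%s['width'],'| twist z %.4f'%(-d/np.pi),'| shift',np.round([(c*t[0]+sn*t[1])/100,(sn*t[0]-c*t[1])/100,-t[2]/100],3))
E
python3 - <<'E'
from h import *
i=np.load('top.npy',allow_pickle=True).item()
for r in racks(i): print(r)
L=lambda a,b,z:px2w(i,a/3.15+320-.34,b/3.15+115-.34,z)[:2].round(1)
print('tray',[L(*p,22) for p in((80,47),(290,33),(305,192),(93,212))])
print('far rim',L(60,255,30),L(298,276,30),L(325,281,30),L(460,291,30))
print('near rim',L(40,345,30),L(295,362,30))
print('holes',L(140,300,60),L(199,306,60),L(257,312,60))
print('post',L(325,260,68),'leaf',L(309,320,55),L(303,345,55),L(312,290,55))
print('switch top',L(526,495,87), 'ends',L(526,460,87),L(524,533,87),'ring',L(499,497,50))
print('console',[L(*p,45) for p in((428,422),(415,553))], 'roof mouth far', L(500,275,95), L(490,378,95))
for n,z in(('vial',58),('beaker',90),('dishes',29)): 
    pass
E
```

```text
('c', 3, array([628.8, 159.6]), -0.123)
('s', 5, array([612.3, 289.3]), -0.164)
('s', 5, array([536.5, 401. ]), 0.026)
('s', 5, array([443.1, 161.6]), 0.015)
('s', 5, array([439.1, 282.7]), 0.024)
tray [array([706.1,  41.3]), array([715.9, -87.7]), array([617.3, -95.3]), array([604.4,  33.8])]
far rim [577.1  54.2] [565.  -88.7] [ 562. -105.] [ 556.3 -187.4]
near rim [523.2  66.2] [513.3 -86.3]
holes [547.1   9.4] [543.7 -24.7] [540.3 -58.5]
post [569.7 -96.8] leaf [536.2 -89.8] [521.6 -86.1] [553.8 -91.8]
switch top [ 434.7 -206.1] ends [ 454.4 -206.4] [ 413.3 -204.7] ring [ 432.8 -202.8]
console [array([ 477. , -162.3]), array([ 400. , -153.7])] roof mouth far [ 558.2 -190.4] [ 500.3 -183.6]
```

```bash
python3 -c "
from h import *
plan(545,-25,260,1.483)"
```

```text
clk 1.1 at [231.3 607.5 231.4] [ 3.142 -0.     2.778] w 85 | twist z 0.4121 | shift [-6.025  3.68  -0.286]
```

```bash
python3 -m jog '{"claw":[1,1,1,1,1,1,1,1],"xyz":[[0,0,0],[0,0,0],[0,0,0],[0,0,0],[0,0,0],[0,0,0],[0,0,0],[0,0,0]],"twist":[[0,0,0.0515],[0,0,0.0515],[0,0,0.0515],[0,0,0.0515],[0,0,0.0515],[0,0,0.0515],[0,0,0.0515],[0,0,0.0515]]}'
python3 -m jog '{"claw":[1,1,1,1,1,1,1,1,1,1,1,1],"xyz":[[-0.5,0.307,-0.024],[-0.5,0.307,-0.024],[-0.5,0.307,-0.024],[-0.5,0.307,-0.024],[-0.5,0.307,-0.024],[-0.5,0.307,-0.024],[-0.5,0.307,-0.024],[-0.5,0.307,-0.024],[-0.5,0.307,-0.024],[-0.5,0.307,-0.024],[-0.5,0.307,-0.024],[-0.5,0.307,-0.024]],"twist":[[0,0,0],[0,0,0],[0,0,0],[0,0,0],[0,0,0],[0,0,0],[0,0,0],[0,0,0],[0,0,0],[0,0,0],[0,0,0],[0,0,0]]}'
python3 - <<'E'
from h import *
plan(545,-25,260,1.483)
i=optics.get_image('wrist'); np.save('w.npy',i,allow_pickle=True); cv2.imwrite('pics/w1.png',i['color'][:,:,::-1])
print(i['view'],i['fovy'])
for p in((538.5,-92,10),(569.5,-94.7,68),(507.6,-89,68),(543.7,-24.7,60),(434.7,-205,87)): print(p,w2px(i,p).round())
E
```

```text
clock: 2.15
eef_pos: [231.1, 607.5, 231.3]
tool_rot: [-3.141, -0.0, 1.478]
force: [0.0, -0.2, 0.6]
width: 85.5
gripper_force: 0.0
clock: 3.65
eef_pos: [546.8, -23.9, 260.4]
tool_rot: [3.141, -0.001, 1.484]
force: [1.1, 1.1, 0.5]
width: 85.3
gripper_force: 0.0
clk 3.6 at [546.8 -23.9 260.4] [ 3.141e+00 -1.000e-03  1.484e+00] w 85 | twist z 0.0003 | shift [-0.012 -0.017  0.004]
[[ 9.96134071e-01 -8.78433753e-02 -6.73782620e-04 -5.45327442e+02]
 [ 8.36592976e-02  9.50970925e-01 -2.97750602e-01  2.52270283e+01]
 [ 2.67961655e-02  2.96543151e-01  9.54643454e-01 -4.15088580e+02]
 [ 0.00000000e+00  0.00000000e+00  0.00000000e+00  1.00000000e+00]] 68.9436799529819
(538.5, -92, 10) [321. 256.]
(569.5, -94.7, 68) [351. 276.]
(507.6, -89, 68) [291. 275.]
(543.7, -24.7, 60) [320. 210.]
(434.7, -205, 87) [236. 384.]
```

View pics/w1.png

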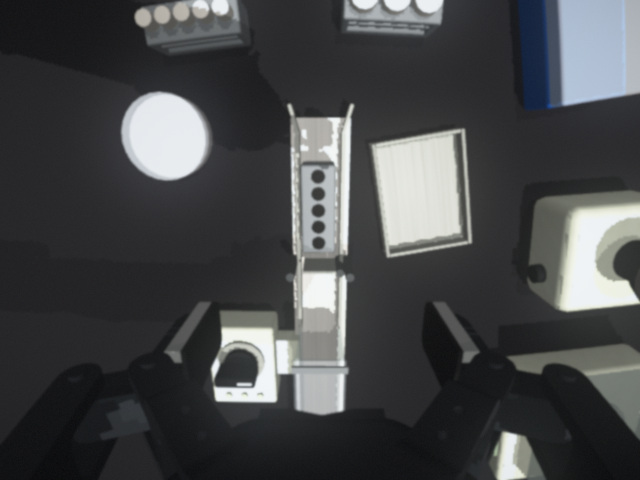

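The wrist view shows the gate posts at (290,277) and (351,277), within 2 px of prediction. The lane is centred at column 320 and the empty rack is at (318,211). So the analyser origin is about (538.5,-93), yaw -0.086. Next I grasp the empty rack.

```bash
python3 -m jog '{"claw":[1,1,1,1,1,1,0,0,0,0],"xyz":[[-0.013,-0.032,0.45],[0,0,0.5],[0,0,0.5],[0,0,0.5],[0,0,0.3],[0,0,0],[0,0,0],[0,0,0],[0,0,0],[0,0,0]],"twist":[[0,0,0],[0,0,0],[0,0,0],[0,0,0],[0,0,0],[0,0,0],[0,0,0],[0,0,0],[0,0,0],[0,0,0]]}'
python3 -m jog '{"claw":[0,0,0,0],"xyz":[[0,0,-0.15],[0,0,-0.4],[0,0,-0.4],[0,0,0]],"twist":[[0,0,0],[0,0,0],[0,0,0],[0,0,0]]}'
python3 - <<'E'
from h import *
c=np.mean([(706.1,41.3),(715.9,-87.7),(617.3,-95.3),(604.4,33.8)],0); print(c)
plan(*c,32,1.571+0.076)
E
```

```text
clock: 4.95
eef_pos: [543.6, -23.3, 36.6]
tool_rot: [3.139, -0.001, 1.484]
force: [-0.4, 0.7, 7.5]
width: 32.7
gripper_force: 61.2
clock: 5.45
eef_pos: [544.8, -23.6, 133.6]
tool_rot: [3.135, -0.0, 1.483]
force: [-0.0, 0.3, -0.8]
width: 32.7
gripper_force: 60.1
[660.925 -26.975]
clk 5.5 at [544.8 -23.6 133.6] [ 3.135 -0.     1.483] w 33 | twist z -0.0521 | shift [-0.122  1.155  1.016]
```

```bash
python3 -m jog '{"claw":[0,0,0,0,0,0,0],"xyz":[[0,0,0],[-0.06,0.58,0],[-0.06,0.575,0],[0,0,0],[0,0,0.45],[0,0,0.46],[0,0,0.1]],"twist":[[0,0,-0.052],[0,0,0],[0,0,0],[0,0,0],[0,0,0],[0,0,0],[0,0,0]]}'
python3 -m jog '{"claw":[0,0.8,0.8,0.8,0.8,0.8,0.8,0.8],"xyz":[[0,0,0],[0,0,0],[0,0,0],[0,0,0],[0,0,-0.1],[0,0,-0.4],[0,0,-0.5],[0,0,-0.5]],"twist":[[0,0,0],[0,0,0],[0,0,0],[0,0,0],[0,0,0],[0,0,0],[0,0,0],[0,0,0]]}'
python3 - <<'E'
from h import *
i=optics.get_image('top'); R=racks(i)
for r in R: print(r)
r=[q for q in R if q[0]=='c'][0]
plan(*r[2],160,np.pi+r[3])
E
```

```text
clock: 6.32
eef_pos: [654.7, -26.1, 29.8]
tool_rot: [-3.133, -0.003, 1.647]
force: [-19.6, 3.7, 64.3]
width: 32.5
gripper_force: 69.8
clock: 7.32
eef_pos: [658.6, -26.7, 181.1]
tool_rot: [3.141, 0.0, 1.647]
force: [0.5, -0.2, -0.6]
width: 68.3
gripper_force: 0.0
('c', 3, array([629. , 159.4]), -0.12)
('s', 5, array([612.3, 289.5]), -0.163)
('s', 5, array([536.7, 401. ]), 0.026)
clk 7.4 at [662.7 -27.5 188.7] [3.130e+00 2.000e-03 1.646e+00] w 68 | twist z -0.4377 | shift [0.559 1.815 0.287]
```

```bash
python3 -m jog '{"claw":[1,1,1,1,1,1,1,1],"xyz":[[0,0,0],[0,0,0],[0,0,0],[0,0,0],[0,0,0],[0,0,0],[0,0,0],[0,0,0]],"twist":[[0,0,-0.0547],[0,0,-0.0547],[0,0,-0.0547],[0,0,-0.0547],[0,0,-0.0547],[0,0,-0.0547],[0,0,-0.0547],[0,0,-0.0547]]}'
python3 -m jog '{"claw":[1,1,1,1,1],"xyz":[[0.14,0.454,0.07],[0.14,0.454,0.07],[0.14,0.454,0.07],[0.14,0.454,0.07],[0,0,0]],"twist":[[0,0,0],[0,0,0],[0,0,0],[0,0,0],[0,0,0]]}'
python3 - <<'E'
from h import *
i=optics.get_image('top')
for r in racks(i): print(r)
print(optics.boxes_of('top','empty_rack')[:2],w2px(i,(660,-27,54)))
plan(629,159.5,27,np.pi-.12)
i=optics.get_image('wrist'); cv2.imwrite('pics/w2.png',i['color'][:,:,::-1])
print([w2px(i,(629+k*27*np.cos(.12),159.5-k*27*np.sin(.12),64)).round() for k in(-1,0,1)])
E
```

```text
clock: 8.38
eef_pos: [658.7, -26.9, 179.5]
tool_rot: [-3.141, 0.0, 3.027]
force: [0.3, -0.2, 0.8]
width: 85.2
gripper_force: 0.0
clock: 9.0
eef_pos: [622.9, 167.0, 150.8]
tool_rot: [3.138, -0.002, 3.03]
force: [0.1, -0.6, 0.0]
width: 85.8
gripper_force: 0.0
('s', 5, array([536.7, 401. ]), 0.025)
[{'rect': [356.9, 140.1, 52.3, 28.6], 'score': 0.6}] [383.02923247 149.6026192 ]
clk 9.1 at [624.8 160.5 151.3] [-3.141  0.     3.023] w 85 | twist z 0.0003 | shift [-0.043 -0.005  1.243]
[array([322., 215.]), array([322., 253.]), array([322., 288.])]
```

View pics/w2.png

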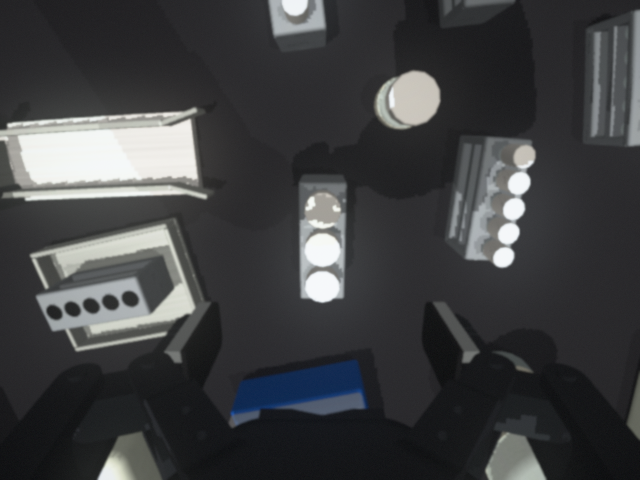

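The wrist view shows the empty rack upright in the tray, left at (100,295). The control caps at (322,210), (322,249) and (322,287) match prediction, so I descend and grasp.

```bash
python3 -m jog '{"claw":[1,1,1,1,0.5,0,0,0,0,0,0,0],"xyz":[[-0.043,0,0.4],[0,0,0.5],[0,0,0.34],[0,0,0],[0,0,0],[0,0,0],[0,0,0],[0,0,0],[0,0,-0.2],[0,0,-0.5],[0,0,-0.5],[0,0,0]],"twist":[[0,0,0],[0,0,0],[0,0,0],[0,0,0],[0,0,0],[0,0,0],[0,0,0],[0,0,0],[0,0,0],[0,0,0],[0,0,0],[0,0,0]]}'
python3 - <<'E'
from h import *
plan(545.0,-18.3,80,np.pi/2-.086)
E
```

```text
clock: 10.65
eef_pos: [632.3, 160.7, 152.8]
tool_rot: [3.138, 0.009, 3.021]
force: [0.1, 0.5, -2.9]
width: 33.0
gripper_force: 60.9
clk 10.7 at [632.3 160.7 152.8] [3.138 0.009 3.021] w 33 | twist z 0.4891 | shift [-1.859 -0.716  0.728]
```

```bash
python3 -m jog '{"claw":[0,0,0,0,0,0,0,0,0,0],"xyz":[[0,0,0],[0,0,0],[0,0,0],[0,0,0],[0,0,0],[0,0,0],[0,0,0],[0,0,0],[0,0,0],[0,0,0]],"twist":[[0,0,0.0543],[0,0,0.0543],[0,0,0.0543],[0,0,0.0543],[0,0,0.0543],[0,0,0.0543],[0,0,0.0543],[0,0,0.0543],[0,0,0.0543],[0,0,0]]}'
python3 -m jog '{"claw":[0,0,0,0,0,0],"xyz":[[-0.46,-0.18,0],[-0.46,-0.18,0],[-0.46,-0.18,0.2],[-0.46,-0.17,0.25],[0,0,0.2],[0,0,0]],"twist":[[0,0,0],[0,0,0],[0,0,0],[0,0,0],[0,0,0],[0,0,0]]}'
python3 - <<'E'
from h import *
for k in range(2): readout.read_state()
i=optics.get_image('wrist'); cv2.imwrite('pics/w3.png',i['color'][:,:,::-1])
plan(545.0,-18.3,37.5,np.pi/2-.086)
E
```

```text
clock: 11.9
eef_pos: [628.0, 160.1, 146.3]
tool_rot: [-3.14, 0.001, 1.488]
force: [0.5, 0.2, -2.3]
width: 32.7
gripper_force: 60.7
clock: 12.65
eef_pos: [541.4, -17.6, 81.0]
tool_rot: [-3.138, -0.001, 1.488]
force: [-1.0, -0.3, -1.9]
width: 32.9
gripper_force: 60.7
clk 12.7 at [542.6 -17.   81.9] [-3.140e+00 -1.000e-03  1.489e+00] w 33 | twist z 0.0012 | shift [-0.011  0.025  0.444]
```

View pics/w3.png

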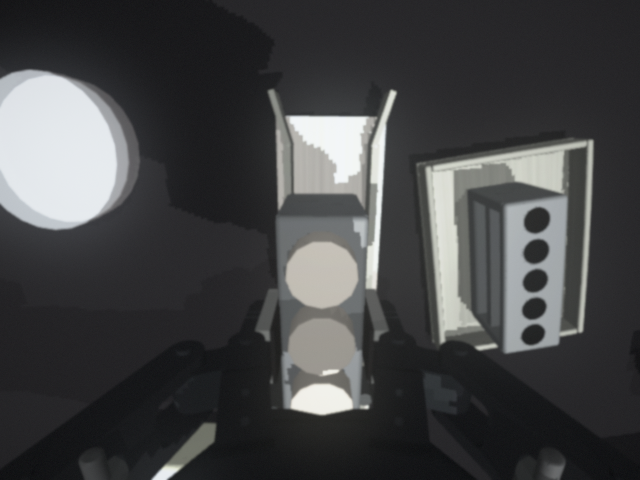

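The rack is held straight. The lane mouth is at columns 288 to 378, so it sits slightly right of the rack; I'll recompute the lane centre from both wrist views.

```bash
python3 - <<'E'
from h import *
w1=np.load('w.npy',allow_pickle=True).item()
i=optics.get_image('wrist')
m=lambda im,a,b,z:(px2w(im,*a,z)[:2]+px2w(im,*b,z)[:2])/2
print('w1 tips',m(w1,(290,105),(352,105),30),'posts',m(w1,(290,277),(351,277),68),'tunnel',m(w1,(294,410),(346,410),95))
print('w1 guides', m(w1,(293,240),(347,240),30), px2w(w1,293,240,30)[:2],px2w(w1,347,240,30)[:2])
print('w3 tips',m(i,(272,92),(395,92),30),'floor',m(i,(287,116),(379,116),10))
print('w3 rack back top', px2w(i,282,210,81.9-26.5+50)[:2],px2w(i,362,210,105)[:2])
E
```

```text
w1 tips [553.71155439  76.81184764] posts [538.17740665 -93.50437798] tunnel [ 524.48958612 -241.80892153]
w1 guides [540.01489218 -65.09220534] [509.89818321 -62.44280619] [570.13160116 -67.74160449]
w3 tips [555.34936332  77.48913925] floor [554.81287598  66.23043933]
w3 rack back top [531.67937822  32.89798401] [559.5597892   30.49791063]
```

```bash
python3 -c "
from h import *
plan(546,-15.8,37.5,1.478)"
```

```text
clk 12.8 at [543.3 -16.7  82.4] [ 3.141e+00 -1.000e-03  1.489e+00] w 33 | twist z 0.0035 | shift [0.012 0.026 0.449]
```

```bash
python3 -m jog '{"claw":[0,0,0,0,0],"xyz":[[0.012,0.026,0],[0,0,0.2],[0,0,0.15],[0,0,0.1],[0,0,0]],"twist":[[0,0,0.0035],[0,0,0],[0,0,0],[0,0,0],[0,0,0]]}'

```

```text
clock: 13.38
eef_pos: [545.6, -15.9, 38.5]
tool_rot: [3.142, -0.002, 1.475]
force: [-2.7, 0.1, 11.5]
width: 32.8
gripper_force: 63.4
```

```bash
python3 -m jog '{"claw":[0.8,0.8,0.8,0.8,0.8,0.8,0,0,0,0,0],"xyz":[[0,0,0],[0,0,0],[0,0,0],[0,0,-0.2],[0,0,-0.4],[0,0,-0.2],[0.35,0,0],[0.35,0,0],[0,0,0],[0,0,0],[0,0,0]],"twist":[[0,0,0],[0,0,0],[0,0,0],[0,0,0],[0,0,0],[0,0,0],[0,0,0],[0,0,0],[0,0,0],[0,0,0],[0,0,0]]}'
python3 - <<'E'
from h import *
O=np.array([538.2,-93.5]); u=np.array([.093,.9957])
plan(*(O+u*147),35,1.478)
i=optics.get_image('wrist'); cv2.imwrite('pics/w4.png',i['color'][:,:,::-1])
E
```

```text
clock: 14.75
eef_pos: [552.1, 51.7, 117.1]
tool_rot: [-3.142, 0.001, 1.473]
force: [0.2, -0.3, 0.2]
width: 0.1
gripper_force: 0.0
clk 14.8 at [552.1  51.7 117.1] [-3.142e+00  1.000e-03  1.473e+00] w 0 | twist z -0.0015 | shift [ 0.011 -0.004  0.821]
```

View pics/w4.png

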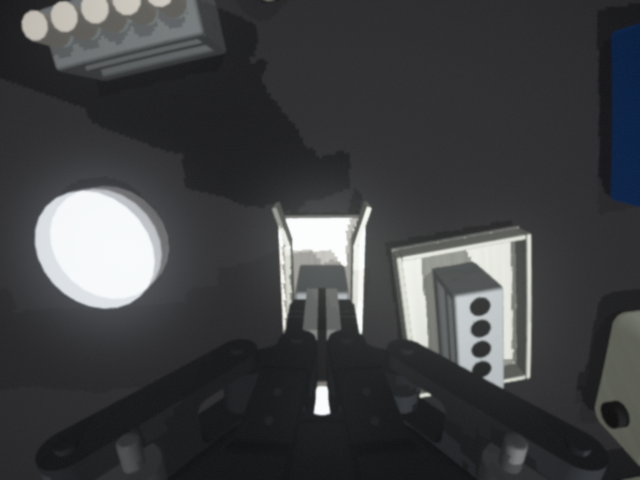

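The closed fingers are above the lane mouth. The rack's rear face is visible at (322,275), so I check its y before lowering.

```bash
python3 - <<'E'
from h import *
i=optics.get_image('wrist')
O=np.array([538.2,-93.5]); u=np.array([.093,.9957])
for p,z in(((322,265),10),((322,288),60)): print((px2w(i,*p,z)[:2]-O)@u)
E
```

```text
122.67814049371202
126.93163134619793
```

```bash
python3 -m jog '{"claw":[0,0,0,0,0,0,0,0],"xyz":[[0.01,0,0.4],[0,0,0.42],[0,0,0],[-0.15,0,0],[-0.15,0,0],[-0.15,0,0],[-0.15,0,0],[-0.15,0,0]],"twist":[[0,0,0],[0,0,0],[0,0,0],[0,0,0],[0,0,0],[0,0,0],[0,0,0],[0,0,0]]}'
python3 -m jog '{"claw":[0,0,0,0,0,0,0,0],"xyz":[[-0.15,0,0],[-0.15,0,0],[-0.15,0,0],[-0.15,0,0],[-0.15,0,0],[-0.15,0,0],[-0.15,0,0],[0,0,0]],"twist":[[0,0,0],[0,0,0],[0,0,0],[0,0,0],[0,0,0],[0,0,0],[0,0,0],[0,0,0]]}'
python3 - <<'E'
from h import *
O=np.array([538.2,-93.5]); u=np.array([.093,.9957])
plan(*(O-u*38),35,1.478)
i=optics.get_image('top');print(optics.boxes_of('top','gate'));
for r in racks(i): print(r)
E
```

```text
clock: 15.85
eef_pos: [546.0, -19.1, 36.4]
tool_rot: [3.14, -0.003, 1.477]
force: [-0.1, 5.3, 4.3]
width: -0.0
gripper_force: 2.7
clock: 16.85
eef_pos: [534.5, -128.2, 35.0]
tool_rot: [3.141, 0.003, 1.472]
force: [0.0, -1.6, -0.7]
width: -0.1
gripper_force: 0.5
clk 16.9 at [ 534.5 -128.2   35. ] [3.141e+00 3.000e-03 1.472e+00] w -0 | twist z -0.0019 | shift [-0.032  0.004 -0.   ]
[{'rect': [472.0, 260.3, 9.3, 21.3], 'score': 0.55}]
('s', 5, array([612.3, 289.3]), -0.169)
('s', 5, array([536.6, 401. ]), 0.024)
('s', 5, array([454.9, 198.2]), 0.082)
('s', 5, array([439.1, 282.6]), 0.025)
```

```bash
python3 -m jog '{"claw":[0,0,0,0,0,0,0],"xyz":[[-0.07,0,0],[0,0,0],[0.01,0,0],[0,0,-0.3],[0,0,-0.5],[0,0,-0.6],[0,0,0]],"twist":[[0,0,0],[0,0,0],[0,0,0],[0,0,0],[0,0,0],[0,0,0],[0,0,0]]}'
python3 - <<'E'
from h import *
i=optics.get_image('wrist'); cv2.imwrite('pics/w5.png',i['color'][:,:,::-1])
R=racks(optics.get_image('top')); print(R)
plan(454.9,198.2,140,np.pi+.082)
E
```

```text
clock: 17.82
eef_pos: [538.2, -131.8, 179.8]
tool_rot: [3.131, 0.001, 1.476]
force: [-0.1, -0.4, -1.6]
width: 0.1
gripper_force: 0.0
[('s', 5, array([612.2, 289.3]), -0.166), ('s', 5, array([536.6, 401. ]), 0.024), ('s', 5, array([454.8, 198.1]), 0.085), ('s', 5, array([439.2, 282.7]), 0.024)]
clk 17.9 at [ 535.1 -130.5  175.7] [ 3.14  -0.     1.476] w 0 | twist z -0.5563 | shift [0.53  3.341 0.357]
```

View pics/w5.png

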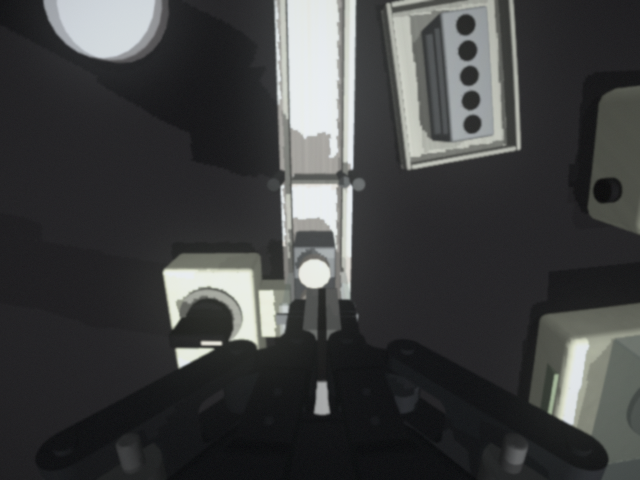

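The wrist view shows the gate shut (leaf across row 180) with the control rack past it and upright at (315,270). Rack 3 was knocked to (455,198), so I fetch that one next.

```bash
python3 -m jog '{"claw":[1,1,1,1,1,1,1,1,1,1],"xyz":[[0,0,0],[0,0,0],[0,0,0],[0,0,0],[0,0,0],[0,0,0],[0,0,0],[0,0,0],[0,0,0],[0,0,0]],"twist":[[0,0,-0.0558],[0,0,-0.0558],[0,0,-0.0558],[0,0,-0.0558],[0,0,-0.0558],[0,0,-0.0558],[0,0,-0.0558],[0,0,-0.0558],[0,0,-0.0558],[0,0,-0.0558]]}'
python3 -m jog '{"claw":[1,1,1,1,1,1,1,1],"xyz":[[0.09,0.557,0.05],[0.09,0.557,0.05],[0.09,0.557,0.05],[0.09,0.557,0.05],[0.09,0.557,0.05],[0.09,0.557,0.05],[0,0,0],[0,0,0]],"twist":[[0,0,0],[0,0,0],[0,0,0],[0,0,0],[0,0,0],[0,0,0],[0,0,0],[0,0,0]]}'
python3 - <<'E'
from h import *
plan(454.8,198.1,27,np.pi+.085)
E
```

```text
clock: 19.18
eef_pos: [533.5, -130.3, 173.3]
tool_rot: [3.14, -0.003, -3.049]
force: [-0.3, 0.4, -0.4]
width: 85.2
gripper_force: 0.0
clock: 20.18
eef_pos: [450.9, 196.8, 143.9]
tool_rot: [-3.14, -0.003, -3.054]
force: [-0.2, 0.1, 0.3]
width: 85.5
gripper_force: 0.0
clk 20.2 at [450.9 196.8 143.9] [-3.140e+00 -3.000e-03 -3.054e+00] w 86 | twist z 0.0008 | shift [-0.04   0.01   1.169]
```

```bash
python3 -m jog '{"claw":[1,1,1,1,0.5,0,0,0,0,0,0,0],"xyz":[[-0.04,0.01,0.4],[0,0,0.47],[0,0,0.3],[0,0,0],[0,0,0],[0,0,0],[0,0,0],[0,0,0],[0,0,-0.2],[0,0,-0.5],[0,0,-0.4],[0,0,0]],"twist":[[0,0,0],[0,0,0],[0,0,0],[0,0,0],[0,0,0],[0,0,0],[0,0,0],[0,0,0],[0,0,0],[0,0,0],[0,0,0],[0,0,0]]}'
python3 -m jog '{"claw":[0,0,0,0,0,0,0,0,0,0,0],"xyz":[[0,0,0],[0,0,0],[0,0,0],[0,0,0],[0,0,0],[0,0,0],[0,0,0],[0,0,0],[0,0,0],[0,0,0],[0,0,0]],"twist":[[0,0,0.0558],[0,0,0.0558],[0,0,0.0558],[0,0,0.0558],[0,0,0.0558],[0,0,0.0558],[0,0,0.0558],[0,0,0.0558],[0,0,0.0558],[0,0,0.0558],[0,0,0]]}'
python3 - <<'E'
from h import *
plan(545.9,-15.8,75,1.478)
E
```

```text
clock: 21.68
eef_pos: [457.6, 199.6, 141.2]
tool_rot: [3.139, 0.006, -3.055]
force: [0.2, 0.3, -3.4]
width: 32.7
gripper_force: 60.5
clock: 23.05
eef_pos: [454.7, 198.4, 137.1]
tool_rot: [-3.14, 0.002, 1.478]
force: [0.3, 1.0, -2.2]
width: 33.0
gripper_force: 60.3
clk 23.1 at [454.7 198.4 137.1] [-3.140e+00  2.000e-03  1.478e+00] w 33 | twist z -0.0002 | shift [-2.048  1.106  0.621]
```

```bash
python3 -m jog '{"claw":[0,0,0,0,0,0,0],"xyz":[[-0.51,0.276,0],[-0.51,0.276,0],[-0.51,0.276,0],[-0.51,0.276,0.2],[0,0,0.4],[0,0,0],[0,0,0]],"twist":[[0,0,0],[0,0,0],[0,0,0],[0,0,0],[0,0,0],[0,0,0],[0,0,0]]}'
python3 - <<'E'
from h import *
plan(545.9,-15.8,37.5,1.478)
E
```

```text
clock: 23.92
eef_pos: [546.1, -14.1, 78.5]
tool_rot: [-3.141, -0.001, 1.478]
force: [0.8, -0.1, -2.3]
width: 32.8
gripper_force: 60.5
clk 23.9 at [546.1 -14.1  78.5] [-3.141e+00 -1.000e-03  1.478e+00] w 33 | twist z -0.0001 | shift [-0.017 -0.     0.41 ]
```

```bash
python3 -m jog '{"claw":[0,0,0,0,0.8,0.8,0.8,0.8,0.8,0.8],"xyz":[[-0.01,0,0.2],[0,0,0.15],[0,0,0.06],[0,0,0],[0,0,0],[0,0,0],[0,0,0],[0,0,-0.2],[0,0,-0.4],[0,0,-0.2]],"twist":[[0,0,0],[0,0,0],[0,0,0],[0,0,0],[0,0,0],[0,0,0],[0,0,0],[0,0,0],[0,0,0],[0,0,0]]}'
python3 -m jog '{"claw":[0,0,0,0,0],"xyz":[[0.35,0,0],[0.34,0,0],[0,0,0],[0,0,0],[0,0,0]],"twist":[[0,0,0],[0,0,0],[0,0,0],[0,0,0],[0,0,0]]}'
python3 - <<'E'
from h import *
O=np.array([538.2,-93.5]); u=np.array([.093,.9957])
plan(*(O+u*147),35,1.478)
i=optics.get_image('top');print(optics.boxes_of('top','rack1'))
print(racks(i))
E
```

```text
clock: 25.18
eef_pos: [546.8, -16.1, 118.6]
tool_rot: [3.14, 0.0, 1.475]
force: [-0.3, -0.2, -0.2]
width: 68.5
gripper_force: 0.0
clock: 25.8
eef_pos: [552.5, 51.3, 117.1]
tool_rot: [-3.141, 0.001, 1.473]
force: [-0.1, -0.8, 0.9]
width: -0.0
gripper_force: 0.0
clk 25.8 at [552.5  51.3 117.1] [-3.141e+00  1.000e-03  1.473e+00] w -0 | twist z -0.0015 | shift [ 0.015 -0.008  0.821]
[{'rect': [200.9, 151.8, 29.8, 52.9], 'score': 0.69}, {'rect': [143.0, 193.3, 30.3, 48.7], 'score': 0.65}, {'rect': [207.7, 244.9, 21.9, 47.4], 'score': 0.63}]
[('s', 5, array([612.4, 289.4]), -0.168), ('s', 5, array([536.7, 401.1]), 0.025), ('s', 5, array([439.2, 282.7]), 0.031)]
```

Same state as for the control rack, so I use the same push: 187 mm in total.

```bash
python3 -m jog '{"claw":[0,0,0,0,0,0,0,0,0],"xyz":[[0.015,0,0.4],[0,0,0.42],[0,0,0],[-0.15,0,0],[-0.15,0,0],[-0.15,0,0],[-0.15,0,0],[-0.15,0,0],[-0.15,0,0]],"twist":[[0,0,0],[0,0,0],[0,0,0],[0,0,0],[0,0,0],[0,0,0],[0,0,0],[0,0,0],[0,0,0]]}'
python3 -m jog '{"claw":[0,0,0,0,0,0,0,0,0],"xyz":[[-0.15,0,0],[-0.15,0,0],[-0.15,0,0],[-0.15,0,0],[-0.15,0,0],[-0.15,0,0],[-0.07,0,0],[0,0,0],[0,0,0]],"twist":[[0,0,0],[0,0,0],[0,0,0],[0,0,0],[0,0,0],[0,0,0],[0,0,0],[0,0,0],[0,0,0]]}'
python3 - <<'E'
from h import *
O=np.array([538.2,-93.5]); u=np.array([.093,.9957])
s=readout.read_state(); print((s['eef_pos'][:2]-O)@u,s['force'])
E
```

```text
clock: 27.02
eef_pos: [544.9, -35.2, 36.2]
tool_rot: [3.14, -0.002, 1.476]
force: [0.7, 4.4, 3.4]
width: -0.1
gripper_force: 2.0
clock: 28.15
eef_pos: [534.5, -133.3, 34.9]
tool_rot: [-3.141, 0.002, 1.474]
force: [-1.3, -0.2, 0.6]
width: 0.3
gripper_force: 0.5
-39.92773733820203 [-1.2551374  -0.16146     0.64389914]
```

```bash
python3 -m jog '{"claw":[0,0,0,0,0],"xyz":[[0.01,0,0],[0,0,-0.3],[0,0,-0.5],[0,0,-0.5],[0,0,0]],"twist":[[0,0,0],[0,0,0],[0,0,0],[0,0,0],[0,0,0]]}'
python3 - <<'E'
from h import *
i=optics.get_image('wrist'); cv2.imwrite('pics/w6.png',i['color'][:,:,::-1])
print(racks(optics.get_image('top')))
plan(439.2,282.7,140,np.pi+.028)
E
```

```text
clock: 28.78
eef_pos: [538.2, -131.7, 168.8]
tool_rot: [3.133, 0.001, 1.476]
force: [-0.5, 0.5, -1.2]
width: -0.1
gripper_force: 0.0
[('s', 5, array([612.3, 289.3]), -0.167), ('s', 5, array([536.7, 400.9]), 0.022), ('s', 5, array([439.1, 282.6]), 0.027)]
clk 28.9 at [ 535.3 -130.5  165.2] [ 3.141 -0.     1.476] w 0 | twist z -0.5391 | shift [0.845 4.157 0.252]
```

View pics/w6.png

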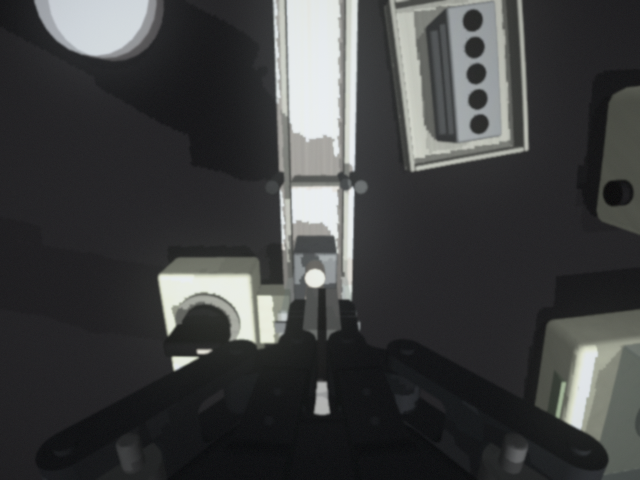

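The gate is shut again (row 181) and the first sample rack stands past it at (315,270). Next rack.

```bash
python3 -m jog '{"claw":[1,1,1,1,1,1,1,1,1,1],"xyz":[[0,0,0],[0,0,0],[0,0,0],[0,0,0],[0,0,0],[0,0,0],[0,0,0],[0,0,0],[0,0,0],[0,0,0]],"twist":[[0,0,-0.0539],[0,0,-0.0539],[0,0,-0.0539],[0,0,-0.0539],[0,0,-0.0539],[0,0,-0.0539],[0,0,-0.0539],[0,0,-0.0539],[0,0,-0.0539],[0,0,-0.0539]]}'
python3 -m jog '{"claw":[1,1,1,1,1,1,1,1,1,1],"xyz":[[0.105,0.52,0.032],[0.105,0.52,0.032],[0.105,0.52,0.032],[0.105,0.52,0.032],[0.105,0.52,0.032],[0.105,0.52,0.032],[0.105,0.52,0.032],[0.105,0.52,0.032],[0,0,0],[0,0,0]],"twist":[[0,0,0],[0,0,0],[0,0,0],[0,0,0],[0,0,0],[0,0,0],[0,0,0],[0,0,0],[0,0,0],[0,0,0]]}'
python3 - <<'E'
from h import *
plan(439.2,282.7,27,np.pi+.028)
E
```

```text
clock: 30.12
eef_pos: [534.0, -130.3, 163.2]
tool_rot: [3.14, -0.003, -3.109]
force: [-0.5, 0.3, -0.0]
width: 85.3
gripper_force: 0.0
clock: 31.38
eef_pos: [438.9, 281.8, 138.1]
tool_rot: [-3.14, -0.003, -3.114]
force: [-0.1, -0.1, 0.6]
width: 85.2
gripper_force: 0.0
clk 31.4 at [438.9 281.8 138.1] [-3.140e+00 -3.000e-03 -3.114e+00] w 85 | twist z -0.0001 | shift [-0.003  0.009  1.111]
```

```bash
python3 -m jog '{"claw":[1,1,1,1,0.5,0,0,0,0,0,0,0],"xyz":[[0,0.01,0.4],[0,0,0.45],[0,0,0.26],[0,0,0],[0,0,0],[0,0,0],[0,0,0],[0,0,0],[0,0,-0.2],[0,0,-0.5],[0,0,-0.4],[0,0,0]],"twist":[[0,0,0],[0,0,0],[0,0,0],[0,0,0],[0,0,0],[0,0,0],[0,0,0],[0,0,0],[0,0,0],[0,0,0],[0,0,0],[0,0,0]]}'
python3 -m jog '{"claw":[0,0,0,0,0,0,0,0,0,0,0],"xyz":[[0,0,0],[0,0,0],[0,0,0],[0,0,0],[0,0,0],[0,0,0],[0,0,0],[0,0,0],[0,0,0],[0,0,0],[0,0,0]],"twist":[[0,0,0.0538],[0,0,0.0538],[0,0,0.0538],[0,0,0.0538],[0,0,0.0538],[0,0,0.0538],[0,0,0.0538],[0,0,0.0538],[0,0,0.0538],[0,0,0.0538],[0,0,0]]}'
python3 - <<'E'
from h import *
plan(545.9,-15.8,75,1.478)
E
```

```text
clock: 32.88
eef_pos: [441.7, 285.0, 141.7]
tool_rot: [3.138, 0.006, -3.115]
force: [0.5, 0.8, -2.9]
width: 32.5
gripper_force: 60.4
clock: 34.25
eef_pos: [439.0, 283.3, 137.5]
tool_rot: [-3.141, 0.002, 1.481]
force: [0.6, -0.3, -1.5]
width: 32.9
gripper_force: 60.2
clk 34.2 at [439.  283.3 137.5] [-3.141e+00  2.000e-03  1.481e+00] w 33 | twist z 0.0008 | shift [-2.879  1.342  0.625]
```

```bash
python3 -m jog '{"claw":[0,0,0,0,0,0,0,0,0],"xyz":[[-0.48,0.224,0],[-0.48,0.224,0],[-0.48,0.224,0],[-0.48,0.224,0],[-0.48,0.224,0],[-0.48,0.224,0.2],[0,0,0.4],[0,0,0],[0,0,0]],"twist":[[0,0,0],[0,0,0],[0,0,0],[0,0,0],[0,0,0],[0,0,0],[0,0,0],[0,0,0],[0,0,0]]}'
python3 - <<'E'
from h import *
plan(545.9,-15.8,37.5,1.478)
E
```

```text
clock: 35.38
eef_pos: [547.1, -14.7, 79.0]
tool_rot: [-3.142, -0.0, 1.481]
force: [0.8, 0.4, -2.2]
width: 32.4
gripper_force: 60.2
clk 35.4 at [547.1 -14.7  79. ] [-3.142 -0.     1.481] w 32 | twist z 0.0009 | shift [-0.012 -0.011  0.415]
```

```bash
python3 -m jog '{"claw":[0,0,0,0,0.8,0.8,0.8,0.8,0.8,0.8],"xyz":[[-0.01,-0.01,0.2],[0,0,0.15],[0,0,0.06],[0,0,0],[0,0,0],[0,0,0],[0,0,0],[0,0,-0.2],[0,0,-0.4],[0,0,-0.2]],"twist":[[0,0,0.001],[0,0,0],[0,0,0],[0,0,0],[0,0,0],[0,0,0],[0,0,0],[0,0,0],[0,0,0],[0,0,0]]}'
python3 -m jog '{"claw":[0,0,0,0,0],"xyz":[[0.35,0,0],[0.34,0,0],[0,0,0],[0,0,0],[0,0,0]],"twist":[[0,0,0],[0,0,0],[0,0,0],[0,0,0],[0,0,0]]}'
python3 - <<'E'
from h import *
O=np.array([538.2,-93.5]); u=np.array([.093,.9957])
plan(*(O+u*147),35,1.478)
i=optics.get_image('top')
print(racks(i))
E
```

```text
clock: 36.62
eef_pos: [546.8, -16.6, 119.0]
tool_rot: [3.14, 0.0, 1.475]
force: [1.2, -0.1, 0.4]
width: 68.4
gripper_force: 0.0
clock: 37.25
eef_pos: [552.5, 50.8, 117.5]
tool_rot: [-3.141, 0.001, 1.473]
force: [0.8, 0.5, 0.9]
width: 0.1
gripper_force: 0.0
clk 37.2 at [552.5  50.8 117.5] [-3.141e+00  1.000e-03  1.473e+00] w 0 | twist z -0.0015 | shift [ 0.02  -0.008  0.825]
[('s', 5, array([612.3, 289.4]), -0.168), ('s', 5, array([536.7, 401. ]), 0.027)]
```

```bash
python3 -m jog '{"claw":[0,0,0,0,0,0,0,0,0],"xyz":[[0.02,0,0.4],[0,0,0.42],[0,0,0],[-0.15,0,0],[-0.15,0,0],[-0.15,0,0],[-0.15,0,0],[-0.15,0,0],[-0.15,0,0]],"twist":[[0,0,0],[0,0,0],[0,0,0],[0,0,0],[0,0,0],[0,0,0],[0,0,0],[0,0,0],[0,0,0]]}'
python3 -m jog '{"claw":[0,0,0,0,0,0,0,0,0],"xyz":[[-0.15,0,0],[-0.15,0,0],[-0.15,0,0],[-0.15,0,0],[-0.15,0,0],[-0.15,0,0],[-0.075,0,0],[0,0,0],[0,0,0]],"twist":[[0,0,0],[0,0,0],[0,0,0],[0,0,0],[0,0,0],[0,0,0],[0,0,0],[0,0,0],[0,0,0]]}'
python3 -m jog '{"claw":[0,0,0,0,0],"xyz":[[0.01,0,0],[0,0,-0.3],[0,0,-0.5],[0,0,-0.5],[0,0,0]],"twist":[[0,0,0],[0,0,0],[0,0,0],[0,0,0],[0,0,0]]}'
python3 - <<'E'
from h import *
print(racks(optics.get_image('top')))
plan(536.7,401,140,np.pi+.026)
w=optics.get_image('wrist'); a=cv2.imread('pics/w6.png')[:,:,::-1]
print(optics.boxes_of('wrist','gate')[:2], np.abs(a[150:300,270:370].astype(int)-w['color'][150:300,270:370]).mean())
E
```

```text
clock: 38.42
eef_pos: [544.7, -35.6, 36.4]
tool_rot: [3.14, -0.001, 1.476]
force: [0.1, 3.6, 3.1]
width: -0.1
gripper_force: 1.6
clock: 39.55
eef_pos: [534.1, -133.5, 35.4]
tool_rot: [-3.141, 0.001, 1.474]
force: [-1.4, 1.2, 0.9]
width: -0.0
gripper_force: 0.8
clock: 40.17
eef_pos: [538.0, -132.9, 169.2]
tool_rot: [3.133, 0.002, 1.475]
force: [-0.2, 0.1, -0.4]
width: 0.2
gripper_force: 0.0
[('s', 5, array([612.4, 289.3]), -0.166), ('s', 5, array([536.7, 400.9]), 0.022)]
clk 40.2 at [ 536.4 -132.   167.1] [3.137e+00 1.000e-03 1.475e+00] w 0 | twist z -0.5387 | shift [-0.142  5.328  0.271]
[{'rect': [294.2, 171.5, 58.9, 20.6], 'score': 0.74}] 17.873622222222224
```

The gate box is wide and flat, so the gate is shut. The image matches the last check. Third sample rack next.

```bash
python3 -m jog '{"claw":[1,1,1,1,1,1,1,1,1,1],"xyz":[[0,0,0],[0,0,0],[0,0,0],[0,0,0],[0,0,0],[0,0,0],[0,0,0],[0,0,0],[0,0,0],[0,0,0]],"twist":[[0,0,-0.0538],[0,0,-0.0538],[0,0,-0.0538],[0,0,-0.0538],[0,0,-0.0538],[0,0,-0.0538],[0,0,-0.0538],[0,0,-0.0538],[0,0,-0.0538],[0,0,-0.0538]]}'
python3 -m jog '{"claw":[1,1,1,1,1,1,1,1,1,1,1,1],"xyz":[[-0.014,0.533,0.03],[-0.014,0.533,0.03],[-0.014,0.533,0.03],[-0.014,0.533,0.03],[-0.014,0.533,0.03],[-0.014,0.533,0.03],[-0.014,0.533,0.03],[-0.014,0.533,0.03],[-0.014,0.533,0.03],[-0.014,0.533,0.03],[0,0,0],[0,0,0]],"twist":[[0,0,0],[0,0,0],[0,0,0],[0,0,0],[0,0,0],[0,0,0],[0,0,0],[0,0,0],[0,0,0],[0,0,0],[0,0,0],[0,0,0]]}'
python3 - <<'E'
from h import *
plan(536.7,401,27,np.pi+.025)
E
```

```text
clock: 41.58
eef_pos: [533.9, -131.1, 163.5]
tool_rot: [3.14, -0.003, -3.112]
force: [-0.1, 0.2, 0.7]
width: 85.6
gripper_force: 0.0
clock: 43.08
eef_pos: [535.5, 400.4, 133.4]
tool_rot: [-3.139, -0.003, -3.118]
force: [0.2, 0.5, -0.0]
width: 85.3
gripper_force: 0.0
clk 43.1 at [535.5 400.4 133.4] [-3.139e+00 -3.000e-03 -3.118e+00] w 85 | twist z -0.0003 | shift [-0.012  0.006  1.064]
```

```bash
python3 -m jog '{"claw":[1,1,1,1,0.5,0,0,0,0,0,0,0],"xyz":[[-0.01,0.01,0.4],[0,0,0.45],[0,0,0.21],[0,0,0],[0,0,0],[0,0,0],[0,0,0],[0,0,0],[0,0,-0.2],[0,0,-0.5],[0,0,-0.4],[0,0,0]],"twist":[[0,0,0],[0,0,0],[0,0,0],[0,0,0],[0,0,0],[0,0,0],[0,0,0],[0,0,0],[0,0,0],[0,0,0],[0,0,0],[0,0,0]]}'
python3 -m jog '{"claw":[0,0,0,0,0,0,0,0,0,0,0],"xyz":[[0,0,0],[0,0,0],[0,0,0],[0,0,0],[0,0,0],[0,0,0],[0,0,0],[0,0,0],[0,0,0],[0,0,0],[0,0,0]],"twist":[[0,0,0.0538],[0,0,0.0538],[0,0,0.0538],[0,0,0.0538],[0,0,0.0538],[0,0,0.0538],[0,0,0.0538],[0,0,0.0538],[0,0,0.0538],[0,0,0.0538],[0,0,0]]}'
python3 - <<'E'
from h import *
plan(545.9,-15.8,75,1.478)
E
```

```text
clock: 44.58
eef_pos: [539.4, 404.7, 144.4]
tool_rot: [3.136, 0.007, -3.118]
force: [0.1, -0.4, -2.3]
width: 32.7
gripper_force: 60.4
clock: 45.95
eef_pos: [536.1, 402.6, 138.3]
tool_rot: [-3.14, 0.002, 1.477]
force: [0.3, 1.0, -3.0]
width: 32.6
gripper_force: 60.3
clk 46.0 at [536.1 402.6 138.3] [-3.140e+00  2.000e-03  1.477e+00] w 33 | twist z -0.0002 | shift [-4.157  0.485  0.633]
```

```bash
python3 -m jog '{"claw":[0,0,0,0,0,0,0,0,0,0,0],"xyz":[[-0.52,0.06,0],[-0.52,0.06,0],[-0.52,0.06,0],[-0.52,0.06,0],[-0.52,0.06,0],[-0.52,0.06,0],[-0.52,0.06,0],[-0.52,0.06,0.2],[0,0,0.4],[0,0,0],[0,0,0]],"twist":[[0,0,0],[0,0,0],[0,0,0],[0,0,0],[0,0,0],[0,0,0],[0,0,0],[0,0,0],[0,0,0],[0,0,0],[0,0,0]]}'
python3 - <<'E'
from h import *
plan(545.9,-15.8,37.5,1.478)
E
```

```text
clock: 47.32
eef_pos: [545.8, -14.9, 80.2]
tool_rot: [3.141, -0.001, 1.478]
force: [-0.9, 0.6, -2.4]
width: 32.6
gripper_force: 60.5
clk 47.3 at [545.8 -14.9  80.2] [ 3.141e+00 -1.000e-03  1.478e+00] w 33 | twist z 0.0000 | shift [-0.009  0.002  0.427]
```

```bash
python3 -m jog '{"claw":[0,0,0,0,0.8,0.8,0.8,0.8,0.8,0.8],"xyz":[[-0.01,0,0.2],[0,0,0.16],[0,0,0.06],[0,0,0],[0,0,0],[0,0,0],[0,0,0],[0,0,-0.2],[0,0,-0.4],[0,0,-0.2]],"twist":[[0,0,0],[0,0,0],[0,0,0],[0,0,0],[0,0,0],[0,0,0],[0,0,0],[0,0,0],[0,0,0],[0,0,0]]}'
python3 -m jog '{"claw":[0,0,0,0,0],"xyz":[[0.35,0,0],[0.34,0,0],[0,0,0],[0,0,0],[0,0,0]],"twist":[[0,0,0],[0,0,0],[0,0,0],[0,0,0],[0,0,0]]}'
python3 - <<'E'
from h import *
O=np.array([538.2,-93.5]); u=np.array([.093,.9957])
plan(*(O+u*147),35,1.478)
i=optics.get_image('top')
print(racks(i))
E
```

```text
clock: 48.58
eef_pos: [546.0, -17.0, 118.9]
tool_rot: [3.14, 0.0, 1.475]
force: [0.3, -0.4, 0.2]
width: 68.3
gripper_force: 0.0
clock: 49.2
eef_pos: [551.7, 50.4, 117.4]
tool_rot: [-3.141, 0.001, 1.473]
force: [-0.4, -0.3, -0.7]
width: 0.2
gripper_force: 0.0
clk 49.2 at [551.7  50.4 117.4] [-3.141e+00  1.000e-03  1.473e+00] w 0 | twist z -0.0015 | shift [ 0.025 -0.001  0.824]
[('s', 5, array([612.3, 289.5]), -0.167)]
```

```bash
python3 -m jog '{"claw":[0,0,0,0,0,0,0,0,0],"xyz":[[0.025,0,0.4],[0,0,0.42],[0,0,0],[-0.15,0,0],[-0.15,0,0],[-0.15,0,0],[-0.15,0,0],[-0.15,0,0],[-0.15,0,0]],"twist":[[0,0,0],[0,0,0],[0,0,0],[0,0,0],[0,0,0],[0,0,0],[0,0,0],[0,0,0],[0,0,0]]}'
python3 -m jog '{"claw":[0,0,0,0,0,0,0,0,0],"xyz":[[-0.15,0,0],[-0.15,0,0],[-0.15,0,0],[-0.15,0,0],[-0.15,0,0],[-0.15,0,0],[-0.08,0,0],[0,0,0],[0,0,0]],"twist":[[0,0,0],[0,0,0],[0,0,0],[0,0,0],[0,0,0],[0,0,0],[0,0,0],[0,0,0],[0,0,0]]}'
python3 -m jog '{"claw":[0,0,0,0,0],"xyz":[[0.01,0,0],[0,0,-0.3],[0,0,-0.5],[0,0,-0.5],[0,0,0]],"twist":[[0,0,0],[0,0,0],[0,0,0],[0,0,0],[0,0,0]]}'
python3 - <<'E'
from h import *
print(racks(optics.get_image('top')))
plan(612.3,289.4,140,np.pi-.167)
w=optics.get_image('wrist'); cv2.imwrite('pics/w7.png',w['color'][:,:,::-1])
print(optics.boxes_of('wrist','gate')[:2])
E
```

```text
clock: 50.38
eef_pos: [544.1, -35.1, 36.6]
tool_rot: [3.14, -0.002, 1.476]
force: [-0.3, 4.2, 3.1]
width: -0.1
gripper_force: 2.0
clock: 51.5
eef_pos: [533.4, -132.8, 35.7]
tool_rot: [-3.141, -0.001, 1.475]
force: [-0.6, 4.0, 4.2]
width: 0.1
gripper_force: 2.7
clock: 52.12
eef_pos: [536.8, -134.5, 169.1]
tool_rot: [3.133, 0.003, 1.474]
force: [-0.5, -0.1, -0.8]
width: 0.0
gripper_force: 0.0
[('s', 5, array([612.3, 289.3]), -0.169)]
clk 52.2 at [ 535.2 -133.6  167. ] [3.137e+00 2.000e-03 1.474e+00] w 0 | twist z -0.4776 | shift [-0.057  4.3    0.27 ]
[{'rect': [293.8, 168.0, 61.6, 20.3], 'score': 0.88}]
```

```bash
python3 -m jog '{"claw":[1,1,1,1,1,1,1,1,1],"xyz":[[0,0,0],[0,0,0],[0,0,0],[0,0,0],[0,0,0],[0,0,0],[0,0,0],[0,0,0],[0,0,0]],"twist":[[0,0,-0.0531],[0,0,-0.0531],[0,0,-0.0531],[0,0,-0.0531],[0,0,-0.0531],[0,0,-0.0531],[0,0,-0.0531],[0,0,-0.0531],[0,0,-0.0531]]}'
python3 -m jog '{"claw":[1,1,1,1,1,1,1,1,1,1],"xyz":[[-0.007,0.538,0.03],[-0.007,0.538,0.03],[-0.007,0.538,0.03],[-0.007,0.538,0.03],[-0.007,0.538,0.03],[-0.007,0.538,0.03],[-0.007,0.538,0.03],[-0.007,0.538,0.03],[0,0,0],[0,0,0]],"twist":[[0,0,0],[0,0,0],[0,0,0],[0,0,0],[0,0,0],[0,0,0],[0,0,0],[0,0,0],[0,0,0],[0,0,0]]}'
python3 - <<'E'
from h import *
plan(612.3,289.4,27,np.pi-.167)
E
```

```text
clock: 53.4
eef_pos: [533.0, -131.9, 163.4]
tool_rot: [3.141, -0.003, 2.982]
force: [-1.0, -0.1, 0.1]
width: 85.7
gripper_force: 0.0
clock: 54.65
eef_pos: [609.6, 290.3, 139.3]
tool_rot: [-3.138, -0.003, 2.977]
force: [0.7, -0.4, 0.6]
width: 85.3
gripper_force: 0.0
clk 54.6 at [609.6 290.3 139.3] [-3.138e+00 -3.000e-03  2.977e+00] w 85 | twist z 0.0006 | shift [-0.028 -0.005  1.123]
```

```bash
python3 -m jog '{"claw":[1,1,1,1,0.5,0,0,0,0,0,0,0],"xyz":[[-0.028,-0.005,0.4],[0,0,0.45],[0,0,0.27],[0,0,0],[0,0,0],[0,0,0],[0,0,0],[0,0,0],[0,0,-0.2],[0,0,-0.5],[0,0,-0.4],[0,0,0]],"twist":[[0,0,0],[0,0,0],[0,0,0],[0,0,0],[0,0,0],[0,0,0],[0,0,0],[0,0,0],[0,0,0],[0,0,0],[0,0,0],[0,0,0]]}'
python3 -m jog '{"claw":[0,0,0,0,0,0,0,0,0,0],"xyz":[[0,0,0],[0,0,0],[0,0,0],[0,0,0],[0,0,0],[0,0,0],[0,0,0],[0,0,0],[0,0,0],[0,0,0]],"twist":[[0,0,0.0531],[0,0,0.0531],[0,0,0.0531],[0,0,0.0531],[0,0,0.0531],[0,0,0.0531],[0,0,0.0531],[0,0,0.0531],[0,0,0.0531],[0,0,0]]}'
python3 - <<'E'
from h import *
plan(545.9,-15.8,75,1.478)
E
```

```text
clock: 56.15
eef_pos: [615.6, 292.4, 144.6]
tool_rot: [3.136, 0.007, 2.977]
force: [1.0, -0.3, -2.5]
width: 32.5
gripper_force: 60.2
clock: 57.4
eef_pos: [612.1, 290.9, 138.6]
tool_rot: [-3.14, 0.001, 1.478]
force: [-1.7, 0.8, -2.8]
width: 32.5
gripper_force: 60.1
clk 57.4 at [612.1 290.9 138.6] [-3.140e+00  1.000e-03  1.478e+00] w 32 | twist z -0.0002 | shift [-3.116 -0.375  0.636]
```

```bash
python3 -m jog '{"claw":[0,0,0,0,0,0,0,0,0],"xyz":[[-0.52,-0.063,0],[-0.52,-0.063,0],[-0.52,-0.063,0],[-0.52,-0.063,0],[-0.52,-0.063,0],[-0.52,-0.063,0.2],[0,0,0.4],[0,0,0],[0,0,0]],"twist":[[0,0,0],[0,0,0],[0,0,0],[0,0,0],[0,0,0],[0,0,0],[0,0,0],[0,0,0],[0,0,0]]}'
python3 - <<'E'
from h import *
plan(545.9,-15.8,37.5,1.478)
E
```

```text
clock: 58.52
eef_pos: [546.4, -15.2, 80.2]
tool_rot: [3.141, -0.001, 1.478]
force: [1.0, 0.7, -1.4]
width: 32.8
gripper_force: 60.2
clk 58.5 at [546.4 -15.2  80.2] [ 3.141e+00 -1.000e-03  1.478e+00] w 33 | twist z -0.0000 | shift [-0.007 -0.005  0.427]
```

```bash
python3 -m jog '{"claw":[0,0,0,0,0.8,0.8,0.8,0.8,0.8,0.8],"xyz":[[-0.007,-0.005,0.2],[0,0,0.16],[0,0,0.06],[0,0,0],[0,0,0],[0,0,0],[0,0,0],[0,0,-0.2],[0,0,-0.4],[0,0,-0.2]],"twist":[[0,0,0],[0,0,0],[0,0,0],[0,0,0],[0,0,0],[0,0,0],[0,0,0],[0,0,0],[0,0,0],[0,0,0]]}'
python3 -m jog '{"claw":[0,0,0,0,0],"xyz":[[0.35,0,0],[0.34,0,0],[0,0,0],[0,0,0],[0,0,0]],"twist":[[0,0,0],[0,0,0],[0,0,0],[0,0,0],[0,0,0]]}'
python3 - <<'E'
from h import *
O=np.array([538.2,-93.5]); u=np.array([.093,.9957])
plan(*(O+u*147),35,1.478)
E
```

```text
clock: 59.78
eef_pos: [545.9, -16.9, 118.9]
tool_rot: [3.14, 0.0, 1.475]
force: [0.3, 0.2, -0.1]
width: 68.2
gripper_force: 0.0
clock: 60.4
eef_pos: [551.6, 50.5, 117.4]
tool_rot: [-3.141, 0.001, 1.473]
force: [-0.8, -1.7, -0.5]
width: 0.0
gripper_force: 0.0
clk 60.4 at [551.6  50.5 117.4] [-3.141e+00  1.000e-03  1.473e+00] w 0 | twist z -0.0015 | shift [0.024 0.    0.824]
```

```bash
python3 -m jog '{"claw":[0,0,0,0,0,0,0,0,0],"xyz":[[0.024,0,0.4],[0,0,0.42],[0,0,0],[-0.15,0,0],[-0.15,0,0],[-0.15,0,0],[-0.15,0,0],[-0.15,0,0],[-0.15,0,0]],"twist":[[0,0,0],[0,0,0],[0,0,0],[0,0,0],[0,0,0],[0,0,0],[0,0,0],[0,0,0],[0,0,0]]}'
python3 -m jog '{"claw":[0,0,0,0,0,0,0,0,0],"xyz":[[-0.15,0,0],[-0.15,0,0],[-0.15,0,0],[-0.15,0,0],[-0.15,0,0],[-0.15,0,0],[-0.08,0,0],[0,0,0],[0,0,0]],"twist":[[0,0,0],[0,0,0],[0,0,0],[0,0,0],[0,0,0],[0,0,0],[0,0,0],[0,0,0],[0,0,0]]}'
python3 -m jog '{"claw":[0,0,0,0,0],"xyz":[[0.01,0,0],[0,0,-0.3],[0,0,-0.5],[0,0,-0.5],[0,0,0]],"twist":[[0,0,0],[0,0,0],[0,0,0],[0,0,0],[0,0,0]]}'
python3 - <<'E'
from h import *
w=optics.get_image('wrist'); cv2.imwrite('pics/w8.png',w['color'][:,:,::-1])
print(optics.boxes_of('wrist','gate')[:2])
O=np.array([538.2,-93.5]); u=np.array([.093,.9957])
plan(434.7,-205.5,167,1.478)
E
```

```text
clock: 61.52
eef_pos: [543.9, -35.5, 36.5]
tool_rot: [3.14, -0.001, 1.476]
force: [-0.2, 3.1, 2.3]
width: -0.3
gripper_force: 1.7
clock: 62.65
eef_pos: [533.6, -131.8, 35.9]
tool_rot: [-3.141, -0.002, 1.476]
force: [0.6, 7.2, 5.6]
width: -0.1
gripper_force: 3.7
clock: 63.28
eef_pos: [536.1, -134.8, 169.1]
tool_rot: [3.134, 0.003, 1.473]
force: [0.8, -0.9, -0.8]
width: 0.1
gripper_force: 0.0
[{'rect': [293.6, 166.1, 58.5, 21.9], 'score': 0.73}, {'rect': [386.1, 0.0, 143.5, 163.8], 'score': 0.33}]
clk 63.4 at [ 533.5 -133.2  165.5] [3.141e+00 1.000e-03 1.474e+00] w 0 | twist z -0.0014 | shift [-0.811 -0.917 -0.015]
```

View pics/w8.png

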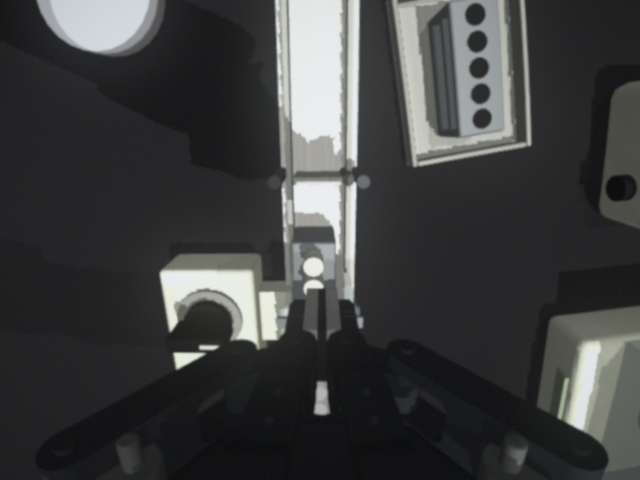

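The gate is shut (row 177), the last rack is through and the tray rack stands upright. Next I turn for the switch and take a close look at it.

```bash
python3 -m jog '{"claw":[1,1,1,1,1,1,1,1,1,1],"xyz":[[-0.3,-0.2,0],[0,0,0],[0,0,0],[0,0,0],[0,0,0],[0,0,0],[0,0,0],[0,0,0],[0,0,0],[0,0,0]],"twist":[[0,0,0],[0,0,-0.0557],[0,0,-0.0557],[0,0,-0.0557],[0,0,-0.0557],[0,0,-0.0557],[0,0,-0.0557],[0,0,-0.0557],[0,0,-0.0557],[0,0,-0.0557]]}'
python3 -c "
from h import *
plan(434.5,-205,165,3.049)"
```

```text
clock: 64.62
eef_pos: [509.8, -160.1, 163.5]
tool_rot: [3.141, -0.004, 3.055]
force: [0.0, 1.0, -0.1]
width: 85.3
gripper_force: 0.0
clk 64.6 at [ 509.8 -160.1  163.5] [ 3.141 -0.004  3.055] w 85 | twist z 0.0020 | shift [ 0.708 -0.516 -0.015]
```

```bash
python3 -m jog '{"claw":[1,1,1,1],"xyz":[[0.35,-0.26,0],[0.35,-0.26,0],[0,0,0],[0,0,0]],"twist":[[0,0,0.002],[0,0,0],[0,0,0],[0,0,0]]}'
python3 - <<'E'
from h import *
w=optics.get_image('wrist'); np.save('ws.npy',w,allow_pickle=True); cv2.imwrite('pics/w9.png',w['color'][:,:,::-1])
print(w2px(w,(434.5,-205,87)))
plan(434.5,-205,165,3.049)
E
```

```text
clock: 65.12
eef_pos: [436.4, -204.9, 164.5]
tool_rot: [3.141, -0.001, 3.043]
force: [1.1, -0.1, 0.3]
width: 85.3
gripper_force: 0.0
[322.43916297 249.35373099]
clk 65.2 at [ 437.1 -204.5  164.7] [ 3.141e+00 -1.000e-03  3.044e+00] w 86 | twist z -0.0015 | shift [ 0.025 -0.007 -0.003]
```

View pics/w9.png

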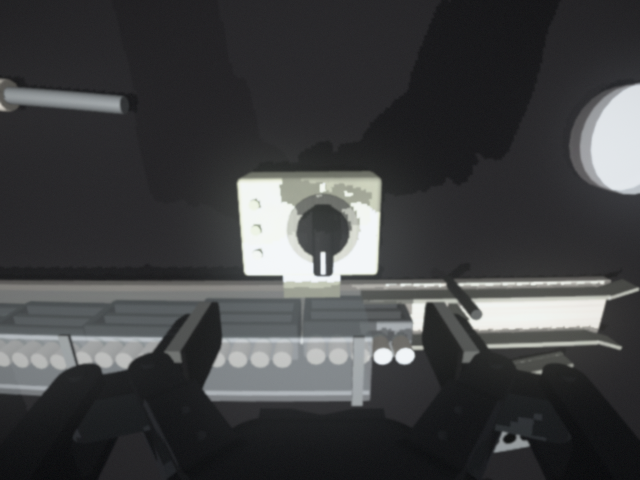

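The bar is upright in the picture at column 323, with its near end at row 275 and the ring centred at about (323,229). I refine the axis from these.

```bash
python3 - <<'E'
from h import *
w=np.load('ws.npy',allow_pickle=True).item()
print('bar end',px2w(w,323,275,87)[:2],px2w(w,323,275,57)[:2],'ring',px2w(w,323,229,48)[:2],px2w(w,323,193,46)[:2],px2w(w,323,264,46)[:2])
g=w['color'].max(2)
print([int(x) for x in g[195:285:2,323]]); print([int(x) for x in g[262,300:346]])
plan(434.5,-205,61,3.049)
E
```

```text
bar end [ 452.93142131 -206.43883719] [ 465.61615471 -207.53396253] ring [ 431.30246582 -204.10965137] [ 403.86652208 -201.39664882] [ 460.78204433 -207.00191887]
[114, 112, 114, 114, 103, 61, 53, 55, 55, 56, 58, 57, 59, 59, 59, 61, 60, 61, 67, 70, 70, 72, 72, 70, 72, 72, 71, 73, 138, 239, 247, 247, 247, 247, 247, 247, 248, 247, 247, 238, 154, 236, 247, 223, 201]
[249, 248, 248, 248, 248, 248, 247, 246, 243, 238, 235, 225, 191, 129, 83, 75, 76, 77, 78, 99, 169, 234, 247, 247, 236, 179, 107, 79, 74, 72, 71, 72, 100, 162, 219, 235, 239, 243, 246, 247, 248, 248, 248, 248, 248, 248]
clk 65.2 at [ 437.1 -204.5  164.7] [ 3.141e+00 -1.000e-03  3.044e+00] w 86 | twist z -0.0015 | shift [ 0.025 -0.007  1.037]
```

```bash
python3 -m jog '{"claw":[1,1,1,1,1,0.5,0,0,0,0,0,0],"xyz":[[0.05,-0.003,0.2],[0,0,0.4],[0,0,0.3],[0,0,0.13],[0,0,0],[0,0,0],[0,0,0],[0,0,0],[0,0,0],[0,0,0],[0,0,0],[0,0,0]],"twist":[[0,0,-0.0015],[0,0,0],[0,0,0],[0,0,0],[0,0,0],[0,0,0],[0,0,0],[0,0,0],[0,0,0],[0,0,0],[0,0,0],[0,0,0]]}'
```

```text
clock: 66.68
eef_pos: [432.1, -203.9, 63.2]
tool_rot: [3.141, 0.001, 3.05]
force: [0.2, 3.1, 6.9]
width: 12.9
gripper_force: 58.8
```

```bash
python3 -m jog '{"claw":[0,0,0,0,0,0,0,0,0,0],"xyz":[[0,0,0],[0,0,0],[0,0,0],[0,0,0],[0,0,0],[0,0,0],[0,0,0],[0,0,0],[0,0,0],[0,0,0]],"twist":[[0,0,0.04],[0,0,0.05],[0,0,0.05],[0,0,0.05],[0,0,0.05],[0,0,0.05],[0,0,0.05],[0,0,0.04],[0,0,0],[0,0,0]]}'; python3 -c "
from h import *
s=readout.read_state();print(s['tool_rot'],s['torque'],s['force'])"
```

```text
clock: 67.92
eef_pos: [432.9, -202.7, 63.2]
tool_rot: [3.14, -0.002, 1.858]
force: [1.5, 5.0, 6.7]
width: 12.8
gripper_force: 59.0
[ 3.13975648e+00 -1.64629235e-03  1.85754379e+00] [ 1.04269391 -0.2513334   0.18323263] [1.50322496 5.00606104 6.71290425]
```

```bash
python3 -m jog '{"claw":[0,0,0,0,0,0,0,0,0,0],"xyz":[[0,0,0],[0,0,0],[0,0,0],[0,0,0],[0,0,0],[0,0,0],[0,0,0],[0,0,0],[0,0,0],[0,0,0]],"twist":[[0,0,0.01],[0,0,0.01],[0,0,0],[0,0,0],[0,0,0],[0,0,0],[0,0,0],[0,0,0],[0,0,0],[0,0,0]]}'; python3 - <<'E'
from h import *
s=readout.read_state();print(s['tool_rot'],s['torque'],s['force'])
w=optics.get_image('wrist'); cv2.imwrite('pics/w10.png',w['color'][:,:,::-1])
E
```

```text
clock: 69.18
eef_pos: [432.9, -202.7, 63.2]
tool_rot: [3.14, -0.002, 1.799]
force: [1.4, 3.9, 6.9]
width: 12.7
gripper_force: 61.5
[ 3.13996224e+00 -1.56799261e-03  1.79881761e+00] [ 0.95925225 -0.08069211  1.04765942] [1.37408979 3.86951107 6.90741301]
```

View pics/w10.png

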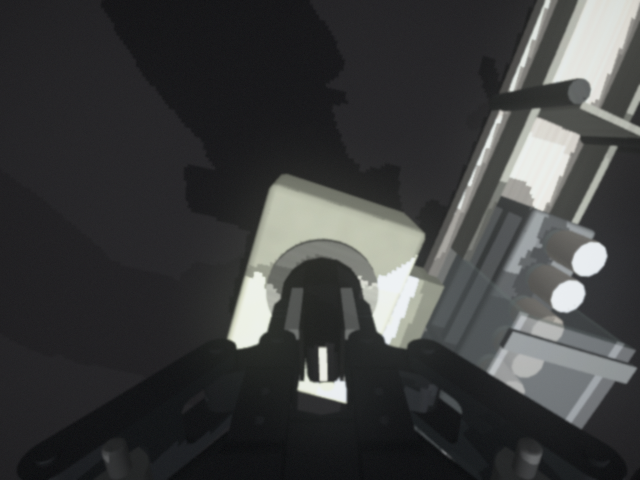

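The torque jumped to 1.05 Nm, so the switch is at its stop, and it has been held there for about a second. The picture still shows the bar gripped at (322,330) and the leaf shut at (590,120). Now I release.

```bash
python3 -m jog '{"claw":[1,1,1,1,1,1,1,1,1,1,1,1],"xyz":[[0,0,0],[0,0,0],[0,0,0],[0,0,0],[0,0,0],[0,0,0],[0,0,-0.2],[0,0,-0.4],[0,0,-0.4],[0,0,-0.4],[0,0,-0.2],[0,0,0]],"twist":[[0,0,0],[0,0,0],[0,0,0],[0,0,0],[0,0,0],[0,0,0],[0,0,0],[0,0,0],[0,0,0],[0,0,0],[0,0,0],[0,0,0]]}'
python3 - <<'E'
from h import *
w=optics.get_image('wrist')['color'][:,:,::-1]; s=optics.get_image('side')['color'][:,:,::-1]
cv2.imwrite('pics/fin.png',np.hstack([cv2.resize(w,(400,300)),cv2.resize(s[200:480,240:613],(400,300))]))
print(optics.boxes_of('side','empty_rack')[:1],optics.boxes_of('side','rack1')[:3])
E
```

```text
clock: 70.72
eef_pos: [432.6, -205.1, 223.8]
tool_rot: [3.139, 0.002, 1.792]
force: [-0.1, -0.5, -0.4]
width: 85.3
gripper_force: 0.0
[{'rect': [139.2, 189.7, 40.8, 54.9], 'score': 0.47}] [{'rect': [433.3, 328.0, 19.9, 34.8], 'score': 0.83}]
```

View pics/fin.png

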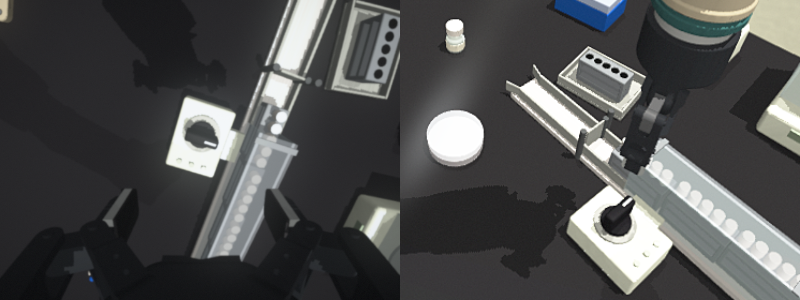

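The final views show the switch back at rest (205,135 on the left), the gate shut and all racks queued. The empty rack is upright in the tray, and the jar and dishes are where they were. I hand in.

```bash
python3 -c "
from cell import order
print(order.finish_job())"
```

```text
the job is handed in; nothing more can be done
None
```

The job is handed in at about 71 s on the robot's clock, verdict not shown: the last pictures show the empty rack upright in the tray, the control rack and all four sample racks past the shut gate, and the switch back at rest after about a second at its stop.

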